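Fill the preserving jar with plums and hang up the cup

ROBOT

A 6-joint arm with a two-finger parallel gripper is mounted at the origin on the work surface. World frame = base frame: x ahead of the robot, y to its left, z up, the work surface at z = 0. Lengths are in m, angles in degrees, forces in N, time in s.
With the tool pointing down it reaches from about 0.3 to 0.75 m from the base axis. Payload 8.5 kg.
Tool frame: the origin (TCP) lies midway between the tips of the shut fingers; the grasp point (between the pads) lies 19 mm behind it (env.grasp_offset is the distance from the TCP to the grasp point, in m); z points along the fingers, y is the line along which they close (so a half turn about z gives the same grasp; the last joint's range is limited). The gripper opens to 85 mm and grips with 20 to 120 N. Pads are 22 mm wide; open, the fingers measure 114 mm over their backs; the gripper's body (76 mm by 85 mm) begins 54 mm behind the grasp point. The pads swing forward as they close: fully open they stand 13 mm farther back than shut.
Start: joints at [-86.878, 21.807, 74.336, -0, 83.858, -12.336], TCP at [0.147, -0.53, 0.231] pointing down, gripper open.
Joint ranges: [-178.18, 178.18], [-50.72, 133.34], [12.68, 142.11], [-81.47, 261.47], [9.98, 163.14], [-165.26, 165.26]. Speed limits (degrees/s): [136.94, 136.94, 180, 180, 180, 180].

INTERFACE

Orientations are given as a 3x3 rotation matrix whose columns are the frame's x, y, z axes.
In Python, from rig import env gives the robot as it stands.
- The arm moves only by the tool servo_tool, never from a script. Its argument "deltas" is text: rows parted by semicolons, each of 7 numbers parted by spaces: the opening, from 0 (shut) to 1 (fully open), then the shift along the tool's x, y, z in mm, then the turn, a rotation vector about the tool's x, y, z in rad. A call has 1 to 8 rows; each row shifts and turns the commanded pose from where the row before left it, along the tool's axes as they then stand; what a row does not reach is not made up. A row lasts 1/12 s, in which the tool goes at most 41.7 mm and 7.16 degrees, less where a joint would pass 70% of its speed; a pose out of reach is approached as far as the arm can. A call is refused whole if a number of a shift passes 41.7 or a number of a turn 0.125, either way. A call with a gripper value outside its range is refused whole. The fingers move at their own pace and stop on an object; "newtons" is the grip in N (left out, the last holds). Time passes only in rows, so rows that do not move let the fingers close. It gives the time, the measured TCP pose, the force, the opening and the grip force at its end, in the units of the state.
- env.observe(): the state, without advancing time (a new reading comes with each control period).
- env.get_image(name): name is "scene" or "top" or "wrist"; returns a dict with "img" (480x640x3 uint8, red, green, blue), "depth" (480x640 float32, m along the optical axis (not along the pixel's ray), 0 where there is no reading), "camera_matrix" (3x3 intrinsics, pixels), "world_to_cam" (4x4, takes a point from world to camera coordinates). Camera axes: x right, y down, z forward; pixel columns grow to the right and rows downward; lengths in m; the calibration is good to about 2 mm. A picture is of the moment at which its call begins.
- env.close_job(): hands the job in; it is judged then, once.
Trained networks look in a picture, given as the dict that the camera call returned (one of the last four; its "shot" number tells which), for a name from the list of things; names that differ only in an ending like _2 or _b are one class to them, and where a whole thing is asked for, a point or a joint stands for the part that bears it (a point fixed in the world has none). Each returns a list of dicts, best first, with "conf" (0 to 1); they miss things now and then, are a little off and sometimes report something else, mostly with a low value. They report only what shows in the picture. A call takes as long as a camera call. They do not tell look-alikes from the thing itself.
- env.spot_in(name, picture): "bbox" ([centre column, centre row, width, height] in pixels, round what is visible of it).
- env.spot_point(name, picture): "uv" ([column, row] in pixels: a listed point, or the origin of a listed thing).
The state is a dict: "time_s": time; "q": joint angles; "qvel": joint speeds; "joint_efforts": joint torques, N m; "position": TCP position; "tool_rot": TCP orientation; "ft_force": force on the tool from outside, world axes, zero at the start; "wrist_torque": the same for the moment, N m; "grip_width": finger opening in m; "gripper_force": force on a finger pad.
Only numpy, scipy, OpenCV 4.12 (cv2) and the standard library are available. Lean on these libraries where they do the work, as an engineer would, in place of code of your own. Each camera call takes 0.05 s, during which the arm holds its last target. There are 200 camera calls.

TASK

Pour all six plums from the steel cup into the open green glass jar, then hang the empty cup by its hook over the upper bar of the drying rack, beside the funnel, and let go. Keep the open jar standing, and do not shift the closed jars, the loose lid or the spoon.

Things in the scene. Friction and masses are not known exactly. Their poses are not given: they have to be found in the camera images.
- cup: Steel cup with the plums: outside 54 mm wide at foot, 72 at rim, 78 tall, wall 2.5, 0.12 kg. Origin: centre of underside, z up, x to its black hook: a strap 16 mm wide (y) that leaves the wall level (z 52 to 56 mm) and turns down at its end as a leg (x 57 to 61, z 22 to 56 mm). The gap between wall (33 mm from the axis at z = 52) and leg is open below and about 24 mm wide.
- cup_rim (a point): Centre of the cup's mouth, in the rim plane, 78 mm above its origin.
- cup_hook (a point): Middle of the gap right under the hook's level strap, at (45, 0, 52) mm in the cup frame; the bar goes here, its top touching the strap.
- jar: Open, empty, green-tinted glass preserving jar with an orange band round its neck; straight, 94 mm outside, 86 mm inside diameter, 120 mm tall, floor 6 mm, 0.42 kg, loose. Origin: centre of its underside, z up.
- jar_rim (a point): Centre of the jar's mouth, 120 mm above its origin.
- rack: Fixed rack: wooden foot (x 0 to 70 mm, 10 high), two bars along y, 10 mm thick, ends at y = -170, 170. Upper bar's axis: x 0, z 150 mm; lower bar's: x -10, z 115 (steadies a hung cup). Posts 40 mm behind the bar ends. Origin: on the table under the upper bar's middle; front is -x. The cup hangs in front (-x), hook pointing to +x over the upper bar.
- rack_bar (a point): Middle of the upper bar, on its axis, 150 mm above the table; axes as the rack's.
- funnel: Blue plastic funnel, fixed on the rack, hanging in front of the bars; its place along the bar varies. Axes as the rack's; origin on the table below the upper bar at the funnel's middle. It takes up 35 mm either side in y, from x = -60 to 12 mm, z 75 to 160 mm.
- jar_green: Filled, closed jar with green lid, 72 mm diameter, 115 mm tall, loose; origin under its centre. To be left alone.
- jar_red: Filled, closed jar with red lid, same size as the green-lidded one; origin under its centre. To be left alone.
- jar_gold: Filled, closed jar with gold lid, same size; origin under its centre. To be left alone.
- jar_white: Filled, closed jar with white lid, same size; origin under its centre. To be left alone.
- lid: Loose yellow jar lid lying flat, 82 mm diameter, 13 mm thick; origin under its centre. To be left alone.
- spoon: Wooden spoon lying on the table, about 220 mm long along its x; origin near its middle. To be left alone.
- plum0_center (a point): Centre of orange cherry plum 1 of 6, a firm ball of 25 mm diameter, 11 g; all start in the cup.
- plum1_center (a point): Centre of orange cherry plum 2 of 6, a firm ball of 25 mm diameter, 11 g; all start in the cup.
- plum2_center (a point): Centre of orange cherry plum 3 of 6, a firm ball of 25 mm diameter, 11 g; all start in the cup.
- plum3_center (a point): Centre of orange cherry plum 4 of 6, a firm ball of 25 mm diameter, 11 g; all start in the cup.
- plum4_center (a point): Centre of orange cherry plum 5 of 6, a firm ball of 25 mm diameter, 11 g; all start in the cup.
- plum5_center (a point): Centre of orange cherry plum 6 of 6, a firm ball of 25 mm diameter, 11 g; all start in the cup.
There are look-alikes about, which are no part of the job. What is shaped like the cup but pink is not meant. Of the things shaped like the jar, the green one is meant.

How it is judged (in metres and radians):
On the way, in this order (a step that is already met when the one before it is completed fails the run):
1. the lifted cup is tipped well over, its mouth above the jar (angle between cup's own z axis and vertical above 0.9 rad and height (world z) of cup_rim above 0.12 m and horizontal distance between cup_rim and jar below 0.12 m), for 0.05 s.
2. all six plums lie in the jar (horizontal distance between each of plum0_center, plum1_center, plum2_center, plum3_center, plum4_center, plum5_center and jar below 0.045 m and z of each of plum0_center, plum1_center, plum2_center, plum3_center, plum4_center, plum5_center in the frame of jar below 0.115 m), for 0.2 s.
3. the cup hangs by its hook over the upper bar (x of cup_hook in the frame of rack between -0.018 and 0.016 m and z of cup_hook in the frame of rack between 0.149 and 0.166 m and y of cup_hook in the frame of rack between -0.17 and 0.17 m and angle between cup's own z axis and vertical below 0.5 rad and angle between the x axis of cup and the x axis of rack, either way round below 0.6 rad and contact force between cup and rack above 0.2 N), for 0.2 s.
At the end, for the whole second after the job is handed in: All six plums are in the jar below its rim; the jar stands upright on the table (within 0.1 rad); the cup hangs at rest on the rack, the upper bar in its hook (strap resting on the bar), pointing to the rack's back within 0.6 rad, mouth up within 0.5 rad (all of step 2 and all of step 3 and angle between jar's own z axis and vertical below 0.1 rad and height (world z) of jar below 0.006 m and linear speed of each of cup, jar below 0.03 m/s); the robot touches nothing.
It fails at once if the open jar is knocked over (tilted beyond 0.5 rad) (angle between jar's own z axis and vertical above 0.5 rad).
It fails at once if a closed jar, the lid or the spoon is shifted by more than 25 mm (distance of any of jar_green, jar_red, jar_gold, jar_white, lid, spoon from where it was at the start of the episode above 0.025 m).
It also fails if it takes over 58 s, if anything falls off the work surface, if the arm or the gripper's body presses on something with over 40 N, if the wrist force passes 120 N, or if a joint passes its speed limit or range.

## Working session

There is one attempt and no reset: what is moved stays moved. The work goes in short steps, Python scripts to look and compute and a tool call to move; the robot and the scene stay as the last step left them, time stands still between calls to the robot, and variables do not carry over. Pictures are saved under pics/ and viewed, at most 10 in all, crops included, and the job is handed in when it is done.

Besides the shell and the picture viewer there is one more tool, called in YAML: its name, and indented under it one key for each argument. servo_tool: Moves the arm, as the interface text tells. Its arguments: {"type":"object","properties":{"deltas":{"type":"string"},"newtons":{"type":"number"}},"required":["deltas"]}

```bash
mkdir -p pics; ls
python3 - <<'E'
from rig import env
import cv2,numpy as np
for n in ("scene","top"):
    p=env.get_image(n); cv2.imwrite(f"pics/{n}0.png",p["img"][:,:,::-1])
    K=p["camera_matrix"];T=p["world_to_cam"];D=p["depth"]
    print(n,"cam",np.round(np.linalg.inv(T)[:3,3],3))
    for name in ["cup","cup_rim","cup_hook","jar","jar_rim","rack","rack_bar","funnel","jar_green","jar_red","jar_gold","jar_white","lid","spoon","plum0_center"]:
        out=[]
        for d in env.spot_point(name,p)[:3]:
            u,v=d["uv"]; z=D[min(int(v),479),min(int(u),639)]
            w=np.linalg.inv(T)@np.r_[np.linalg.inv(K)@[u*z,v*z,z],1]
            out.append((round(d["conf"],2),[round(u),round(v)],np.round(w[:3],3).tolist()))
        print(name,out)
E
```

```text
pics
scene cam [1.103 0.544 1.12 ]
cup [(0.81, [344, 360], [0.656, 0.242, 0.063]), (0.62, [371, 300], [0.498, 0.19, 0.039]), (0.26, [164, 230], [0.646, -0.323, 0.01])]
cup_rim [(0.97, [370, 277], [0.45, 0.154, 0.037]), (0.95, [345, 342], [0.607, 0.207, 0.026]), (0.52, [324, 255], [0.486, 0.048, 0.066])]
cup_hook [(0.66, [355, 297], [0.522, 0.166, 0.056]), (0.56, [369, 337], [0.582, 0.247, 0.057]), (0.23, [241, 189], [0.474, -0.22, 0.083])]
jar [(0.97, [295, 197], [0.384, -0.128, 0.046]), (0.78, [249, 225], [0.523, -0.15, 0.048]), (0.39, [368, 297], [0.504, 0.186, 0.054])]
jar_rim [(0.98, [296, 162], [0.317, -0.183, 0.079]), (0.6, [242, 189], [0.471, -0.218, 0.085])]
rack [(0.59, [226, 303], [0.696, -0.055, 0.012])]
rack_bar [(0.92, [223, 262], [0.685, -0.051, 0.157]), (0.21, [369, 293], [0.506, 0.189, 0.075])]
funnel [(0.57, [404, 413], [0.68, 0.397, 0.092])]
jar_green [(0.8, [210, 169], [0.45, -0.359, 0.045]), (0.24, [222, 262], [0.685, -0.055, 0.154])]
jar_red [(0.86, [469, 356], [0.495, 0.423, 0.07])]
jar_gold [(0.67, [320, 256], [0.488, 0.041, 0.057])]
jar_white [(0.95, [403, 413
[... 1121 characters left out ...]
8, 279], [0.443, 0.383, 0.086])]
jar_green [(0.71, [472, 302], [0.411, -0.356, 0.104]), (0.61, [328, 185], [0.683, -0.057, -0.0]), (0.56, [232, 274], [0.463, 0.154, 0.033])]
jar_red [(0.64, [115, 278], [0.444, 0.388, 0.088])]
jar_gold [(0.81, [291, 278], [0.45, 0.02, 0.117])]
jar_white [(0.66, [138, 192], [0.629, 0.356, 0.089]), (0.54, [225, 275], [0.458, 0.166, 0.055]), (0.31, [394, 260], [0.508, -0.213, 0.004])]
lid [(0.63, [309, 227], [0.579, -0.015, 0.012])]
spoon [(0.69, [444, 207], [0.635, -0.328, 0.015]), (0.58, [302, 189], [0.636, 0.003, 0.13]), (0.23, [224, 266], [0.479, 0.17, 0.046])]
plum0_center [(0.58, [216, 266], [0.48, 0.185, 0.053]), (0.46, [227, 265], [0.482, 0.163, 0.048])]
```

View pics/scene0.png

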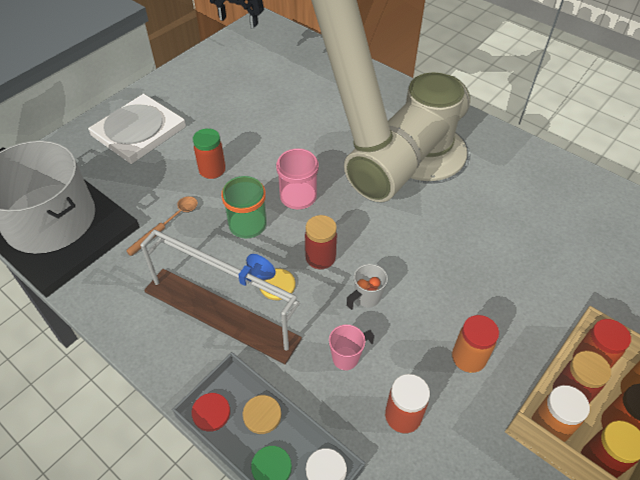

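View pics/top0.png

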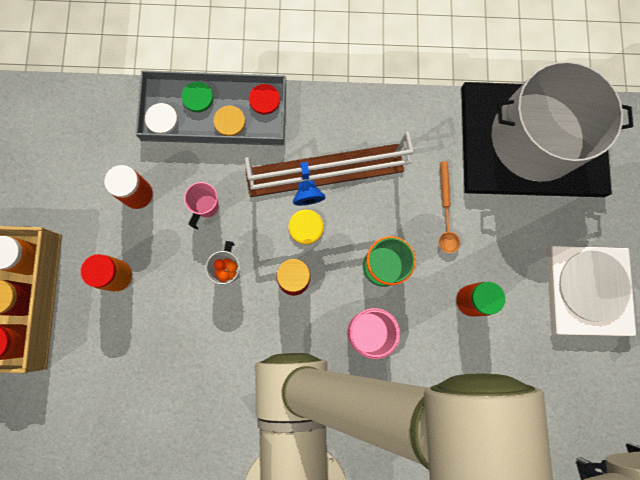

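The steel cup with plums is at top (223,266) with its hook toward (230,246). The green jar is at (390,262), the gold jar at (293,277), the lid at (306,226), the funnel at (305,185), and the upper bar runs about (250,183)–(408,150). Next I'll get metric fits from depth.

```bash
cat > h.py <<'E'
from rig import env
import cv2,numpy as np
from scipy.optimize import least_squares
def cloud(p):
    K=p["camera_matrix"];D=p["depth"];v,u=np.nonzero(D>0);z=D[v,u]
    c=np.linalg.inv(K)@np.array([u*z,v*z,z]); 
    w=(np.linalg.inv(p["world_to_cam"])@np.vstack([c,np.ones_like(z)]))[:3].T
    return w,p["img"][v,u].astype(int)
def circ(P,r=None):
    f=lambda a:np.hypot(P[:,0]-a[0],P[:,1]-a[1])-(a[2] if r is None else r)
    s=least_squares(f,[*P[:,:2].mean(0),r or .04],loss='soft_l1',f_scale=.002)
    return np.round(s.x,4),len(P)
def near(w,x,y,r,z0,z1): return (np.hypot(w[:,0]-x,w[:,1]-y)<r)&(w[:,2]>z0)&(w[:,2]<z1)
E
python3 - <<'E'
from h import *
for n in ("scene","top"):
    p=env.get_image(n);w,c=cloud(p);print(n)
    m=near(w,.476,.172,.07,.07,.085);print("cup rim",circ(w[m]),w[m,2].max())
    m=near(w,.50,.17,.08,.03,.062)&(c.max(1)<70);print("hook blk",w[m].mean(0).round(4),m.sum(), w[m].min(0).round(3),w[m].max(0).round(3))
    m=near(w,.49,-.19,.09,.085,.13);print("jar hi",circ(w[m]),w[m,2].max())
    m=near(w,.49,-.19,.09,.112,.125);print("jar rim",circ(w[m]),w[m,2].max())
    m=near(w,.683,-.052,.2,.148,.162)&(c.max(1)-c.min(1)<40)
    P=w[m];mu=np.median(P,0);_,_,V=np.linalg.svd(P[:,:2]-P[:,:2].mean(0));d=V[0]*np.sign(V[0][1])
    t=(P[:,:2]-P[:,:2].mean(0))@d;print("bar",P.mean(0).round(4),d.round(4),np.percentile(t,[0,1,99,100]).round(3),len(P),np.std((P[:,:2]-P[:,:2].mean(0))@V[1]).round(4), np.percentile(P[:,2],[5,50,95]).round(4))
    m=near(w,.65,.01,.12,.07,.17)&(c[:,2]>c[:,0]+50);print("funnel",w[m].min(0).round(3),w[m].max(0).round(3),w[m].mean(0).round(3))
    for nm,x,y in(("gold",.455,.02),("white",.64,.365),("red",.455,.40),("green",.41,-.355)):
        m=near(w,x,y,.07,.105,.125);print(nm,circ(w[m]) if m.sum()>5 else None)
    m=near(w,.58,-.01,.06,.009,.02);print("lid",circ(w[m]))
    m=near(w,.6,.23,.08,.07,.085);print("pinkcup",circ(w[m]))
E
```

```text
scene
cup rim (array([0.4765, 0.1698, 0.034 ]), 263) 0.08473721124732458
hook blk [0.5273 0.1625 0.0528] 117 [0.508 0.154 0.03 ] [0.538 0.171 0.061]
jar hi (array([ 0.4976, -0.1835,  0.0456]), 1019) 0.12710034169728135
jar rim (array([ 0.4971, -0.1841,  0.0455]), 444) 0.12496601698799226
bar [ 0.692  -0.0469  0.1554] [-0.1946  0.9809] [-0.183 -0.179  0.168  0.169] 909 0.0117 [0.151  0.1556 0.1592]
funnel [ 0.614 -0.042  0.1  ] [0.69  0.024 0.166] [ 0.642 -0.     0.137]
gold (array([0.4631, 0.0209, 0.0253]), 658)
white (array([0.652 , 0.3875, 0.0247]), 1130)
red (array([0.4619, 0.4183, 0.025 ]), 964)
green (array([ 0.4258, -0.3839,  0.0258]), 470)
lid (array([0.5896, 0.0028, 0.0286]), 473)
pinkcup (array([0.6269, 0.225 , 0.034 ]), 269)
top
cup rim (array([0.4736, 0.1688, 0.0341]), 164) 0.08343049523447488
hook blk [0.5234 0.1611 0.0547] 69 [0.512 0.153 0.031] [0.534 0.17  0.059]
jar hi (array([ 0.4928, -0.1841,  0.0459]), 731) 0.1241464722134451
jar rim (array([ 0.4935, -0.1849,  0.0455]), 420) 0.1241464722134451
bar [ 0.688  -0.0543  0.1538] [-0.1987  0.9801] [-0.175 -0.173  0.173  0.174] 922 0.011 [0.15   0.1539 0.1571]
funnel [ 0.61  -0.044  0.089] [0.685 0.021 0.164] [ 0.639 -0.007  0.136]
gold (array([0.4572, 0.0179, 0.0239]), 844)
white (array([0.6466, 0.3846, 0.0244]), 831)
red (array([0.4565, 0.4154, 0.0243]), 908)
green (array([ 0.4202, -0.3864,  0.0243]), 873)
lid (array([ 0.5801, -0.0065,  0.0281]), 882)
pinkcup (array([0.6239, 0.224 , 0.034 ]), 180)
```

```bash
cat >> h.py <<'E'
from scipy.spatial.transform import Rotation as R, Slerp
def toolR(yaw,down,roll=0):   # heading yaw, degrees below horizontal; tool y horizontal
    y,d=np.radians([yaw,down]); z=np.array([np.cos(d)*np.cos(y),np.cos(d)*np.sin(y),-np.sin(d)])
    Y=np.array([-np.sin(y),np.cos(y),0]); 
    M=np.column_stack([np.cross(Y,z),Y,z]); return M@R.from_euler('z',roll,degrees=True).as_matrix()
def rows(P0,R0,P1,R1,n,g,ret=False):
    S=Slerp([0,1],R.from_matrix([R0,R1]));out=[];P,Q=np.array(P0),np.array(R0)
    for k in range(1,n+1):
        Pk=P0+(np.array(P1)-P0)*k/n;Qk=S(k/n).as_matrix()
        s=np.round(Q.T@(Pk-P)*1000,0);r=np.round(R.from_matrix(Q.T@Qk).as_rotvec(),2)
        P=P+Q@s/1000;Q=Q@R.from_rotvec(r).as_matrix()
        out.append(f"{g} "+" ".join(f"{v:g}" for v in [*s,*r]))
    for i in range(0,n,8): print("; ".join(out[i:i+8]))
    print("max",max(abs(float(v)) for o in out for v in o.split()[1:4]),max(abs(float(v)) for o in out for v in o.split()[4:]));return P,Q
E
python3 - <<'E'
from h import *
o=env.observe();print(env.grasp_offset,o["tool_rot"],o["position"],o["grip_width"])
p=env.get_image("top");w,c=cloud(p)
X=np.array([.9803,.1977]);Y=np.array([-.1977,.9803]);rel=w[:,:2]-[.685,-.051];x=rel@X;y=rel@Y
for a,b in((-.15,0),(0.1,.15)):
  m=(abs(x)<.03)&(y>a)&(y<b)&(w[:,2]>.145)&(w[:,2]<.165);print("bar x",np.percentile(x[m],[2,50,98]).round(4),np.median(w[m,2]).round(4))
m=(abs(x)<.012)&(abs(y)<.25)&(w[:,2]>.145)&(w[:,2]<.165);print("y",y[m].min(),y[m].max())
G=np.array([.475,.169,.25]);R1=toolR(-8,30)
print(R1.round(2), "angle",np.degrees(R.from_matrix(o["tool_rot"].__class__(o["tool_rot"]) if 0 else np.array(o["tool_rot"]).T@R1).magnitude()))
P,Q=rows(np.array(o["position"]),np.array(o["tool_rot"]),[.4,-.2,.28],toolR(-15,75),14,1)
P,Q=rows(P,Q,[.36,.185,.25],R1,14,1)
E
```

```text
0.0187 [[ 9.63823853e-01  2.66540016e-01 -5.37714684e-06]
 [ 2.66540016e-01 -9.63823853e-01  9.87244336e-06]
 [-2.55122117e-06 -1.09485212e-05 -1.00000000e+00]] [ 0.14660241 -0.5300849   0.23132785] 0.08515118445618887
bar x [-0.0061 -0.0023  0.0032] 0.1536
bar x [-0.0063 -0.0026  0.0033] 0.1536
y -0.17784434536597948 0.17068710738295834
[[-0.5   0.14  0.86]
 [ 0.07  0.99 -0.12]
 [-0.87  0.   -0.5 ]] angle 159.72056269310835
1 24 -18 -3 -0.02 -0.01 -0.19; 1 26 -13 -5 -0.03 -0 -0.18; 1 29 -8 -4 -0.02 -0.01 -0.19; 1 29 -2 -5 -0.03 -0.01 -0.18; 1 30 3 -5 -0.02 -0 -0.19; 1 28 9 -5 -0.03 -0.01 -0.18; 1 26 13 -4 -0.02 -0.01 -0.19; 1 23 19 -5 -0.02 -0 -0.18
1 19 22 -5 -0.03 -0.01 -0.19; 1 15 26 -3 -0.02 -0.01 -0.18; 1 9 28 -4 -0.03 -0 -0.19; 1 5 30 -2 -0.02 -0.01 -0.18; 1 -1 30 -2 -0.03 -0.01 -0.19; 1 -7 29 -1 -0.02 -0 -0.18
max 30.0 0.19
1 10 26 -0 -0.01 -0.06 -0.01; 1 10 26 -1 -0 -0.05 -0; 1 10 26 -2 -0.01 -0.06 -0.01; 1 9 26 -1 -0 -0.05 -0.01; 1 9 26 -2 -0.01 -0.06 -0.01; 1 9 26 -3 -0 -0.06 -0; 1 8 26 -2 -0.01 -0.05 -0.01; 1 8 27 -3 -0 -0.06 -0.01
1 8 26 -4 -0.01 -0.06 -0; 1 8 26 -4 -0 -0.05 -0.01; 1 7 27 -4 -0.01 -0.06 -0.01; 1 6 26 -4 -0.01 -0.05 -0.01; 1 6 27 -4 -0 -0.06 -0; 1 6 27 -4 -0.01 -0.06 -0.01
max 27.0 0.06
```

Run:
```python
from h import *
o=env.observe()
P,Q=rows(np.array(o["position"]),np.array(o["tool_rot"]),[.42,-.2,.28],toolR(-40,80),16,1)
P,Q=rows(P,Q,[.36,.185,.25],toolR(-8,30),16,1)
```

```text
1 22 -15 -3 -0.01 -0.01 -0.14; 1 24 -12 -3 -0.01 -0 -0.13; 1 25 -9 -4 -0.02 -0.01 -0.14; 1 26 -5 -4 -0.01 -0.01 -0.13; 1 27 -2 -4 -0.01 -0 -0.14; 1 27 2 -4 -0.01 -0.01 -0.13; 1 26 5 -5 -0.01 -0 -0.14; 1 24 10 -4 -0.02 -0.01 -0.13
1 24 12 -5 -0.01 -0.01 -0.14; 1 22 16 -4 -0.01 -0 -0.13; 1 19 18 -4 -0.01 -0.01 -0.14; 1 17 21 -5 -0.01 -0 -0.14; 1 13 23 -4 -0.01 -0.01 -0.13; 1 10 24 -4 -0.02 -0.01 -0.14; 1 7 26 -3 -0.01 -0 -0.13; 1 3 27 -3 -0.01 -0.01 -0.14
max 27.0 0.14
1 18 16 -1 -0.02 -0.05 -0.03; 1 18 17 -2 -0.02 -0.06 -0.03; 1 17 17 -3 -0.02 -0.05 -0.03; 1 17 18 -3 -0.02 -0.05 -0.03; 1 16 18 -4 -0.02 -0.06 -0.03; 1 15 19 -4 -0.02 -0.05 -0.03; 1 14 19 -4 -0.02 -0.05 -0.02; 1 13 20 -5 -0.02 -0.06 -0.03
1 13 20 -5 -0.02 -0.05 -0.03; 1 12 21 -6 -0.03 -0.05 -0.03; 1 11 21 -5 -0.02 -0.05 -0.03; 1 10 22 -5 -0.02 -0.06 -0.03; 1 9 22 -6 -0.02 -0.05 -0.03; 1 8 22 -5 -0.02 -0.05 -0.03; 1 7 23 -6 -0.02 -0.06 -0.03; 1 6 23 -5 -0.02 -0.05 -0.03
max 23.0 0.06
```

servo_tool:
  deltas: "1 22 -15 -3 -0.01 -0.01 -0.12; 1 24 -12 -3 -0.01 0 -0.12; 1 25 -9 -4 -0.02 -0.01 -0.12; 1 26 -5 -4 -0.01 -0.01 -0.12; 1 27 -2 -4 -0.01 0 -0.12; 1 27 2 -4 -0.01 -0.01 -0.12; 1 26 5 -5 -0.01 0 -0.12; 1 24 10 -4 -0.02 -0.01 -0.12"

```text
time_s: 2.42
position: [0.293, -0.3725, 0.2563]
tool_rot: [[0.329, 0.944, 0.032], [0.94, -0.325, -0.101], [-0.085, 0.064, -0.994]]
ft_force: [0.6, -0.2, 0.1]
grip_width: 0.0852
gripper_force: 0.0
```

servo_tool:
  deltas: "1 24 12 -5 -0.01 -0.01 -0.12; 1 22 16 -4 -0.01 0 -0.12; 1 19 18 -4 -0.01 -0.01 -0.12; 1 17 21 -5 -0.01 0 -0.12; 1 13 23 -4 -0.01 -0.01 -0.12; 1 10 24 -4 -0.02 -0.01 -0.12; 1 7 26 -3 -0.01 0 -0.12; 1 3 27 -3 -0.01 -0.01 -0.12"

```text
time_s: 3.08
position: [0.4565, -0.2339, 0.2828]
tool_rot: [[-0.579, 0.806, 0.125], [0.795, 0.591, -0.133], [-0.181, 0.022, -0.983]]
ft_force: [-0.2, 0.1, -0.6]
grip_width: 0.0852
gripper_force: 0.0
```

Run:
```python
from h import *
o=env.observe();print(o["q"],o["position"],o["time_s"])
P,Q=rows(np.array(o["position"]),np.array(o["tool_rot"]),[.36,.185,.22],toolR(-8,30),16,1)
```

```text
[-39.70065784  11.67831229  81.14306985  -1.33399064  76.74468282
 -75.66753024] [ 0.45653279 -0.23389564  0.28276513] 3.0833
1 25 11 -0 -0.03 -0.05 -0.04; 1 25 11 -2 -0.03 -0.05 -0.05; 1 23 13 -2 -0.03 -0.05 -0.04; 1 24 14 -3 -0.02 -0.05 -0.04; 1 22 15 -3 -0.03 -0.05 -0.04; 1 22 15 -5 -0.03 -0.05 -0.05; 1 20 17 -5 -0.03 -0.05 -0.04; 1 20 18 -5 -0.03 -0.05 -0.04
1 18 19 -6 -0.03 -0.05 -0.05; 1 18 20 -6 -0.02 -0.05 -0.04; 1 16 21 -7 -0.03 -0.06 -0.04; 1 15 22 -7 -0.03 -0.05 -0.04; 1 14 22 -7 -0.03 -0.05 -0.05; 1 12 23 -7 -0.03 -0.05 -0.04; 1 11 24 -6 -0.03 -0.05 -0.04; 1 9 25 -7 -0.03 -0.05 -0.04
max 25.0 0.06
```

servo_tool:
  deltas: "1 25 11 0 -0.03 -0.05 -0.04; 1 25 11 -2 -0.03 -0.05 -0.05; 1 23 13 -2 -0.03 -0.05 -0.04; 1 24 14 -3 -0.02 -0.05 -0.04; 1 22 15 -3 -0.03 -0.05 -0.04; 1 22 15 -5 -0.03 -0.05 -0.05; 1 20 17 -5 -0.03 -0.05 -0.04; 1 20 18 -5 -0.03 -0.05 -0.04"

```text
time_s: 3.75
position: [0.408, -0.0243, 0.2512]
tool_rot: [[-0.669, 0.512, 0.54], [0.472, 0.853, -0.224], [-0.575, 0.105, -0.811]]
ft_force: [1.0, -0.9, -0.1]
grip_width: 0.0856
gripper_force: 0.0
```

servo_tool:
  deltas: "1 18 19 -6 -0.03 -0.05 -0.05; 1 18 20 -6 -0.02 -0.05 -0.04; 1 16 21 -7 -0.03 -0.06 -0.04; 1 15 22 -7 -0.03 -0.05 -0.04; 1 14 22 -7 -0.03 -0.05 -0.05; 1 12 23 -7 -0.03 -0.05 -0.04; 1 11 24 -6 -0.03 -0.05 -0.04; 1 9 25 -7 -0.03 -0.05 -0.04"

```text
time_s: 4.42
position: [0.3786, 0.1216, 0.2296]
tool_rot: [[-0.575, 0.269, 0.773], [0.187, 0.963, -0.196], [-0.796, 0.032, -0.604]]
ft_force: [0.2, 0.4, -0.0]
grip_width: 0.0857
gripper_force: 0.0
```

Run:
```python
from h import *
o=env.observe();print(o["q"],o["position"],o["time_s"])
R1=toolR(-8,30);G=np.array([.475,.169,.045])
P1=G+R1[:,2]*(.0187-.10)
P,Q=rows(np.array(o["position"]),np.array(o["tool_rot"]),P1,R1,8,1);print(P1,P)
p=env.get_image("top");w,c=cloud(p)
m=near(w,.476,.172,.07,.07,.085);print("cup rim",circ(w[m]),circ(w[m],.035))
p=env.get_image("wrist");cv2.imwrite("pics/w1.png",p["img"][:,:,::-1])
```

```text
[ 15.55128992  -1.45686721 125.54345396 -74.12066912  24.28613359
   4.04837325] [0.37855843 0.12157595 0.22957617] 4.4167
1 14 7 12 -0.01 -0.02 -0.01; 1 14 7 12 -0.01 -0.01 -0.02; 1 14 8 12 -0.01 -0.02 -0.01; 1 14 7 11 -0.02 -0.01 -0.01; 1 14 7 12 -0.01 -0.02 -0.01; 1 14 8 11 -0.01 -0.01 -0.02; 1 14 7 12 -0.01 -0.02 -0.01; 1 14 8 11 -0.01 -0.01 -0.01
max 14.0 0.02
[0.40527734 0.17879888 0.08565   ] [0.40584377 0.17881933 0.08584854]
cup rim (array([0.4735, 0.1688, 0.0341]), 167) (array([0.4734, 0.1686, 0.035 ]), 167)
```

```bash
cat > kin.py <<'E'
from h import *
def fkR(q):
    return (R.from_euler('z',q[0],degrees=True)*R.from_euler('y',q[1]+q[2],degrees=True)*R.from_euler('z',q[3],degrees=True)*R.from_euler('y',q[4],degrees=True)*R.from_euler('z',q[5]+90,degrees=True)).as_matrix()
def fkP(q,k):
    h,a,L1,L2,e,d,s=k
    A=R.from_euler('z',q[0],degrees=True);B=A*R.from_euler('y',q[1],degrees=True);C=A*R.from_euler('y',q[1]+q[2],degrees=True)
    return A.apply([a,s,h])+B.apply([0,0,L1])+C.apply([e,0,L2])+fkR(q)[:,2]*d
E
python3 - <<'E'
from kin import *
o=env.observe()
S=[([-86.878,21.807,74.336,0,83.858,-12.336],[0.14660241,-0.5300849,0.23132785]),
([-39.70065784,11.67831229,81.14306985,-1.33399064,76.74468282,-75.66753024],[0.45653279,-0.23389564,0.28276513]),
(o["q"],o["position"])]
print(fkR(S[0][0]).round(3));print(fkR(o["q"]).round(3),np.array(o["tool_rot"]).round(3))
f=lambda k:np.r_[np.concatenate([fkP(q,k)-p for q,p in S]),1e-4*(np.array(k)-[.35,0,.4,.4,0,.25,0])]
s=least_squares(f,[.35,0,.4,.4,0,.25,.1]);print(s.x.round(4),abs(s.fun[:-7]).max())
E
```

```text
[[ 0.964  0.267 -0.   ]
 [ 0.267 -0.964  0.   ]
 [ 0.    -0.    -1.   ]]
[[-0.578  0.266  0.771]
 [ 0.186  0.963 -0.194]
 [-0.795  0.031 -0.606]] [[-0.578  0.266  0.771]
 [ 0.186  0.963 -0.194]
 [-0.795  0.031 -0.606]]
[ 0.1301 -0.      0.5371  0.3508  0.103   0.2575  0.1175] 8.330591728611392e-06
```

```bash
cat >> kin.py <<'E'
k0=[.13005,0,.53713,.3508,.10299,.25752,.11751]
import os
LO=np.array([-178.18,-50.72,12.68,-81.47,9.98,-165.26]);HI=np.array([178.18,133.34,142.11,261.47,163.14,165.26])
def ik(P,M,seeds):
    sol=[]
    for s0 in seeds:
        f=lambda q:np.r_[(fkP(q,K)-P)*10,(fkR(q)-M).ravel()]
        s=least_squares(f,np.clip(s0,LO+.5,HI-.5),bounds=(LO,HI),x_scale=30.)
        if abs(s.fun).max()<2e-3 and not any(np.abs(s.x-t).max()<1 for t in sol): sol.append(s.x)
    return sol
SE=[[a,20,90,b,c,d] for a in(0,) for b in(-70,0,90,180,250) for c in(30,80) for d in(-140,-70,0,70,140)]
K=None
E
python3 - <<'E'
import kin;from kin import *
o=env.observe()
S=[([-86.878,21.807,74.336,0,83.858,-12.336],[0.14660241,-0.5300849,0.23132785]),
([-39.70065784,11.67831229,81.14306985,-1.33399064,76.74468282,-75.66753024],[0.45653279,-0.23389564,0.28276513]),
(o["q"],o["position"])]
f=lambda k:np.r_[np.concatenate([fkP(q,k)-p for q,p in S]),1e-4*(np.array(k)-[.35,0,.4,.4,0,.25,0])]
K=least_squares(f,k0).x;kin.K=K
open("kin.py","a").write(f"K={K.tolist()}\n")
for dl in(-45,45):
  for dn in(20,35):
    M=toolR(-8+dl,dn);g=np.array([.475,.169,.045])+M[:,2]*.0187
    M2=toolR(11.3+dl,dn);h=np.array([.655,-.135,.148])+M2[:,2]*.0187
    for n,P,MM in(("grasp",g,M),("hang",h,M2)):
      for q in ik(P,MM,SE): print(dl,dn,n,q.round(0))
for yaw in(-90,-60,-30,0,30,60):
  for roll in(0,115,-115):
    M=toolR(yaw,15,roll);P=np.array([.495,-.184,.2])-.038*np.array([np.sin(np.radians(yaw)),-np.cos(np.radians(yaw)),0])*np.sign(roll)+M[:,2]*.0187
    for q in ik(P,M,SE): print("pour",yaw,roll,q.round(0))
E
```

```text
-45 20 hang [-16.  36. 105. 211.  34.  70.]
-45 35 grasp [ 28.  42. 104. -75.  57.  49.]
-45 35 hang [-17.  31.  99. 254.  14.  26.]
45 20 grasp [-17.  52. 136. 128.  75.  83.]
45 20 hang [-42.  45.  80.  69.  85. 145.]
45 35 grasp [-12.  39. 131. 125.  49. 100.]
45 35 hang [-39.  40.  77.  56.  79. 154.]
pour -60 0 [-16.  27. 118. 238.  53.  60.]
pour -60 -115 [-20.  26. 123. 231.  53. -50.]
pour -30 0 [-36.  24. 130. 172.  49.  93.]
pour -30 115 [ -28.   24.  128.  182.   47. -156.]
pour -30 -115 [-44.  23. 131. 163.  51. -17.]
pour 0 0 [-56.  24. 127. 113.  61. 117.]
pour 0 115 [ -52.   24.  130.  119.   60. -131.]
pour 0 -115 [-60.  25. 123. 108.  62.   6.]
pour 30 0 [-62.  29. 112.  79.  79. 130.]
pour 30 115 [ -62.   27.  117.   80.   79. -119.]
pour 30 -115 [-61.  31. 106.  79.  80.  19.]
pour 60 0 [-58.  36.  93.  60. 101. 134.]
pour 60 115 [ -60.   34.   99.   58.  100. -115.]
pour 60 -115 [-56.  39.  86.  62. 101.  23.]
```

```bash
cat >> kin.py <<'E'
def track(wps,g,q,quiet=False):
    """wps: (P,R,n); prints rows + joints"""
    o=env.observe();P,Q=np.array(o["position"]),np.array(o["tool_rot"])
    for P1,R1,n in wps:
        S=Slerp([0,1],R.from_matrix([Q,R1]));P0=P.copy();Q0=Q.copy()
        for t in np.linspace(0,1,9)[1:]:
            f=lambda x:np.r_[(fkP(x,K)-(P0+(np.array(P1)-P0)*t))*10,(fkR(x)-S(t).as_matrix()).ravel()]
            s=least_squares(f,np.clip(q,LO+.1,HI-.1),bounds=(LO,HI),x_scale=30.);q=s.x
            print(q.round(0),"ERR %.3f"%abs(s.fun).max() if abs(s.fun).max()>3e-3 else "") if t in(.25,.5,.75,1) or abs(s.fun).max()>3e-3 else 0
        P,Q=rows(P,Q,P1,R1,n,g)
    print("end",P.round(4));return q
E
python3 - <<'E'
from kin import *
o=env.observe()
M=toolR(37,30,180);G=np.array([.475,.169,.045]);pre=G+M[:,2]*(.0187-.075)
track([([.42,.08,.25],toolR(20,80),10),([.42,.08,.25],toolR(20,80,90),13),([.42,.08,.25],toolR(20,80,175),13),([.42,.06,.2],toolR(60,50,180),12),(pre,M,12)],1,o["q"])
E
```

```text
[  5.  -5. 120. -21.  25. -63.] 
[ -3.  -5. 113.   1.  40. -96.] 
[  -7.   -1.  104.    5.   56. -110.] 
[  -8.    4.   96.    5.   71. -119.] 
1 -5 -3 3 -0.03 0.07 -0.06; 1 -5 -3 2 -0.03 0.08 -0.05; 1 -5 -4 2 -0.03 0.07 -0.06; 1 -5 -4 1 -0.03 0.07 -0.05; 1 -4 -4 1 -0.03 0.07 -0.06; 1 -5 -4 1 -0.03 0.08 -0.05; 1 -4 -5 -0 -0.03 0.07 -0.06; 1 -4 -5 -1 -0.03 0.07 -0.06
1 -4 -5 -0 -0.03 0.08 -0.05; 1 -3 -6 -2 -0.03 0.07 -0.06
max 6.0 0.08
[ -8.   4.  96.   5.  71. -97.] 
[ -8.   4.  96.   5.  71. -74.] 
[ -8.   4.  96.   5.  71. -52.] 
[ -8.   4.  96.   5.  71. -29.] 
1 0 0 0 -0 0 0.12; 1 0 0 0 -0 0 0.12; 1 0 0 0 -0 0 0.12; 1 0 0 0 -0 0 0.12; 1 0 0 0 -0 0 0.12; 1 0 0 0 -0 0 0.13; 1 0 0 0 -0 0 0.12; 1 0 0 0 -0 0 0.12
1 0 0 0 -0 0 0.12; 1 0 0 0 -0 0 0.12; 1 0 0 0 -0 0 0.12; 1 0 -0 0 -0 0 0.12; 1 0 -0 0 -0 0 0.12
max 0.0 0.13
[-8.  4. 96.  5. 71. -8.] 
[-8.  4. 96.  5. 71. 13.] 
[-8.  4. 96.  5. 71. 34.] 
[-8.  4. 96.  5. 71. 56.] 
1 0 -0 0 0 0 0.11; 1 0 -0 0 0 0 0.12; 1 0 -0 0 0 0 0.11; 1 0 -0 0 0 0 0.12; 1 0 -0 0 0 0 0.11; 1 0 -0 0 0 0 0.12; 1 0 -0 0 0 0 0.11; 1 0 -0 0 0 0 0.11
1 0 -0 0 0
[... 360 characters left out ...]
 1 -3 2 3 0.02 0.05 -0.05; 1 -3 1 4 0.02 0.04 -0.05; 1 -3 2 3 0.03 0.04 -0.04
1 -3 1 3 0.02 0.05 -0.05; 1 -3 1 3 0.02 0.04 -0.05; 1 -4 1 2 0.02 0.04 -0.04; 1 -3 1 3 0.03 0.04 -0.05
max 4.0 0.05
[-33.  11. 120.  54.  60. -30.] 
[-32.  16. 127.  70.  53. -44.] 
[-30.  25. 135.  93.  51. -66.] 
[-26.  38. 142. 117.  60. -90.] 
1 -2 -2 12 -0.03 0.03 0.02; 1 -2 -3 12 -0.02 0.03 0.02; 1 -3 -2 12 -0.03 0.03 0.03; 1 -3 -3 12 -0.02 0.03 0.02; 1 -3 -3 12 -0.03 0.03 0.02; 1 -4 -4 11 -0.03 0.02 0.02; 1 -5 -3 11 -0.02 0.03 0.02; 1 -4 -4 11 -0.03 0.03 0.02
1 -5 -4 11 -0.02 0.03 0.03; 1 -6 -4 11 -0.03 0.03 0.02; 1 -6 -4 10 -0.02 0.03 0.02; 1 -6 -4 10 -0.03 0.03 0.02
max 12.0 0.03
end [0.4364 0.1395 0.073 ]
```

servo_tool:
  deltas: "1 -5 -3 3 -0.03 0.07 -0.06; 1 -5 -3 2 -0.03 0.08 -0.05; 1 -5 -4 2 -0.03 0.07 -0.06; 1 -5 -4 1 -0.03 0.07 -0.05; 1 -4 -4 1 -0.03 0.07 -0.06; 1 -5 -4 1 -0.03 0.08 -0.05; 1 -4 -5 0 -0.03 0.07 -0.06; 1 -4 -5 -1 -0.03 0.07 -0.06"

```text
time_s: 5.18
position: [0.3867, 0.0912, 0.2349]
tool_rot: [[-0.823, 0.072, 0.564], [0.02, 0.995, -0.098], [-0.568, -0.07, -0.82]]
ft_force: [-0.8, -1.0, -0.8]
grip_width: 0.0855
gripper_force: 0.0
```

servo_tool:
  deltas: "1 -4 -5 0 -0.03 0.08 -0.05; 1 -3 -6 -2 -0.03 0.07 -0.06; 1 0 0 0 0 0 0.06; 1 0 0 0 0 0 0.12; 1 0 0 0 0 0 0.12; 1 0 0 0 0 0 0.12; 1 0 0 0 0 0 0.12; 1 0 0 0 0 0 0.12"

```text
time_s: 5.85
position: [0.3915, 0.0801, 0.2413]
tool_rot: [[-0.737, 0.515, 0.438], [0.555, 0.831, -0.044], [-0.386, 0.211, -0.898]]
ft_force: [-0.2, -1.2, -0.1]
grip_width: 0.0856
gripper_force: 0.0
```

servo_tool:
  deltas: "1 0 0 0 0 0 0.12; 1 0 0 0 0 0 0.12; 1 0 0 0 0 0 0.12; 1 0 0 0 0 0 0.12; 1 0 0 0 0 0 0.12; 1 0 0 0 0 0 0.12; 1 0 0 0 0 0 0.12; 1 0 0 0 0 0 0.12"

```text
time_s: 6.52
position: [0.3915, 0.0802, 0.2413]
tool_rot: [[-0.0, 0.899, 0.438], [0.999, 0.022, -0.044], [-0.049, 0.437, -0.898]]
ft_force: [0.5, -0.2, 0.8]
grip_width: 0.0856
gripper_force: 0.0
```

servo_tool:
  deltas: "1 0 0 0 0 0 0.12; 1 0 0 0 0 0 0.12; 1 0 0 0 0 0 0.12; 1 0 0 0 0 0 0.12; 1 0 0 0 0 0 0.12; 1 0 0 0 0 0 0.12; 1 0 0 0 0 0 0.12; 1 0 0 0 0 0 0.12"

```text
time_s: 7.18
position: [0.3915, 0.0801, 0.2413]
tool_rot: [[0.736, 0.516, 0.438], [0.591, -0.806, -0.044], [0.33, 0.291, -0.898]]
ft_force: [-0.6, -0.8, -0.1]
grip_width: 0.0855
gripper_force: 0.0
```

Run:
```python
from kin import *
o=env.observe();print(o["time_s"],o["q"].round(1) if hasattr(o["q"],"round") else o["q"],o["position"])
p=env.get_image("top");w,c=cloud(p)
m=near(w,.50,.17,.08,.03,.062)&(c.max(1)<70);print("hook",w[m].mean(0).round(4),m.sum())
for dn,bk,up in((38,.06,.03),(40,.07,.0)):
  M=toolR(38,dn,180);G=np.array([.475,.169,.045]);pre=G+M[:,2]*(.0187-bk)+[0,0,up]
  track([([.42,.05,.2],toolR(60,50,180),12),(pre,M,8),(G+M[:,2]*.0187,M,8)],1,o["q"])
```

```text
7.1833 [-5.50e+00 -4.40e+00  1.10e+02 -1.00e-01  4.84e+01  4.89e+01] [0.3915364  0.08014381 0.2413064 ]
hook [0.5236 0.161  0.0545] 68
[-15.  -4. 112.  17.  50.  25.] 
[-24.  -2. 113.  31.  55.   4.] 
[-31.   3. 113.  39.  63. -12.] 
[-35.   8. 112.  43.  71. -24.] 
1 -1 2 4 0.04 0.03 -0.02; 1 -1 3 4 0.04 0.04 -0.03; 1 -1 2 4 0.04 0.03 -0.02; 1 -2 3 4 0.04 0.04 -0.02; 1 -1 3 4 0.05 0.03 -0.02; 1 -2 3 3 0.04 0.03 -0.03; 1 -2 3 4 0.04 0.04 -0.02; 1 -2 3 3 0.04 0.03 -0.02
1 -3 3 3 0.04 0.03 -0.03; 1 -2 3 2 0.04 0.04 -0.02; 1 -3 3 3 0.04 0.03 -0.02; 1 -3 4 2 0.04 0.04 -0.02
max 4.0 0.05
[-33.  10. 118.  51.  61. -27.] 
[-29.  13. 123.  62.  53. -32.] 
[-25.  18. 128.  79.  45. -43.] 
[-19.  24. 132. 102.  43. -60.] 
1 2 -3 18 -0.03 0.03 0.03; 1 1 -4 17 -0.04 0.02 0.04; 1 0 -4 18 -0.03 0.03 0.03; 1 -0 -5 17 -0.04 0.02 0.03; 1 -1 -6 17 -0.03 0.03 0.03; 1 -1 -6 17 -0.04 0.02 0.04; 1 -2 -6 16 -0.03 0.03 0.03; 1 -3 -8 16 -0.03 0.02 0.03
max 18.0 0.04
[-17.  27. 132. 107.  43. -64.] 
[-15.  31. 131. 112.  43. -68.] 
[-13.  34. 130. 116.  43. -72.] 
[-12.  37. 129. 120.  44. -75.] 
1 -3 0 10 -0
[... 617 characters left out ...]
 4.0 0.05
[-33.  11. 118.  51.  61. -27.] 
[-29.  14. 124.  63.  51. -34.] 
[-25.  20. 129.  81.  44. -47.] 
[-19.  27. 133. 105.  42. -65.] 
1 -1 -3 19 -0.03 0.02 0.03; 1 -1 -4 19 -0.04 0.02 0.04; 1 -2 -5 19 -0.03 0.02 0.03; 1 -2 -5 19 -0.03 0.02 0.03; 1 -3 -6 18 -0.04 0.03 0.04; 1 -4 -6 19 -0.03 0.02 0.03; 1 -4 -7 17 -0.04 0.02 0.03; 1 -5 -7 18 -0.03 0.02 0.04
max 19.0 0.04
[-17.  30. 132. 109.  42. -67.] 
[-15.  32. 131. 112.  41. -69.] 
[-13.  34. 129. 115.  41. -70.] 
[-11.  36. 128. 118.  41. -71.] 
1 -0 -0 9 0 -0 -0; 1 -0 -0 8 0 -0 -0; 1 -0 -0 9 0 -0 -0; 1 -0 -0 9 0 -0 -0; 1 -0 -0 9 0 -0 -0; 1 -0 -0 8 0 -0 -0; 1 -0 -0 9 0 -0 -0; 1 -0 -0 9 0 -0 -0
max 9.0 0.0
end [0.4866 0.1779 0.0332]
```

Run:
```python
from kin import *
o=env.observe()
M=toolR(38,38,180);G=np.array([.475,.169,.045]);pre=G+M[:,2]*(.0187-.06)+[0,0,.03]
track([([.40,.11,.2],toolR(60,50,180),12),(pre,M,8)],1,o["q"])
```

```text
[-13.  -4. 112.  16.  49.  28.] 
[-19.  -3. 114.  30.  53.   9.] 
[-24.   0. 115.  39.  59.  -7.] 
[-28.   5. 116.  45.  66. -19.] 
1 1 -3 3 0.04 0.03 -0.02; 1 1 -2 4 0.04 0.04 -0.03; 1 0 -2 3 0.04 0.03 -0.02; 1 1 -3 4 0.04 0.04 -0.02; 1 1 -2 4 0.05 0.03 -0.02; 1 0 -2 3 0.04 0.03 -0.03; 1 0 -1 4 0.04 0.04 -0.02; 1 1 -2 4 0.04 0.03 -0.02
1 -0 -1 5 0.04 0.03 -0.03; 1 -0 -1 4 0.04 0.04 -0.02; 1 -0 -1 4 0.04 0.03 -0.02; 1 -0 -1 4 0.04 0.04 -0.02
max 5.0 0.05
[-26.   8. 120.  53.  57. -24.] 
[-25.  12. 125.  65.  49. -31.] 
[-22.  17. 129.  81.  44. -44.] 
[-19.  24. 132. 102.  43. -60.] 
1 -2 3 14 -0.03 0.03 0.03; 1 -3 2 14 -0.04 0.02 0.04; 1 -3 3 15 -0.03 0.03 0.03; 1 -4 1 14 -0.04 0.02 0.03; 1 -3 2 14 -0.03 0.03 0.03; 1 -4 1 14 -0.04 0.02 0.04; 1 -5 0 14 -0.03 0.03 0.03; 1 -4 0 14 -0.03 0.02 0.03
max 15.0 0.04
end [0.449  0.1493 0.101 ]
```

servo_tool:
  deltas: "1 1 -3 3 0.04 0.03 -0.02; 1 1 -2 4 0.04 0.04 -0.03; 1 0 -2 3 0.04 0.03 -0.02; 1 1 -3 4 0.04 0.04 -0.02; 1 1 -2 4 0.05 0.03 -0.02; 1 0 -2 3 0.04 0.03 -0.03; 1 0 -1 4 0.04 0.04 -0.02; 1 1 -2 4 0.04 0.03 -0.02"

```text
time_s: 7.9
position: [0.397, 0.0999, 0.2144]
tool_rot: [[0.497, 0.774, 0.392], [0.683, -0.627, 0.373], [0.535, 0.083, -0.841]]
ft_force: [-0.9, 0.8, -0.6]
grip_width: 0.0853
gripper_force: 0.0
```

servo_tool:
  deltas: "1 0 -1 5 0.04 0.03 -0.03; 1 0 -1 4 0.04 0.04 -0.02; 1 0 -1 4 0.04 0.03 -0.02; 1 0 -1 4 0.04 0.04 -0.02; 1 0 0 0 0 0 0; 1 0 0 0 0 0 0"

```text
time_s: 8.4
position: [0.3998, 0.1093, 0.1996]
tool_rot: [[0.379, 0.868, 0.32], [0.668, -0.496, 0.555], [0.641, 0.004, -0.768]]
ft_force: [0.1, -0.8, 1.2]
grip_width: 0.0856
gripper_force: 0.0
```

servo_tool:
  deltas: "1 -2 3 14 -0.03 0.03 0.03; 1 -3 2 14 -0.04 0.02 0.04; 1 -3 3 15 -0.03 0.03 0.03; 1 -4 1 14 -0.04 0.02 0.03; 1 -3 2 14 -0.03 0.03 0.03; 1 -4 1 14 -0.04 0.02 0.04; 1 -5 0 14 -0.03 0.03 0.03; 1 -4 0 14 -0.03 0.02 0.03"

```text
time_s: 9.07
position: [0.4478, 0.1486, 0.0997]
tool_rot: [[0.482, 0.626, 0.613], [0.394, -0.78, 0.486], [0.782, 0.007, -0.623]]
ft_force: [0.1, 0.0, 0.4]
grip_width: 0.0852
gripper_force: 0.0
```

servo_tool:
  deltas: "1 0 0 0 0 0 0; 1 0 0 0 0 0 0"

```text
time_s: 9.23
position: [0.4472, 0.1495, 0.0999]
tool_rot: [[0.482, 0.63, 0.608], [0.395, -0.776, 0.491], [0.782, 0.004, -0.624]]
ft_force: [-0.3, 0.3, 1.0]
grip_width: 0.0852
gripper_force: 0.0
```

Run:
```python
from kin import *
o=env.observe();print(o["time_s"],np.round(o["q"],1),o["position"])
p=env.get_image("wrist");cv2.imwrite("pics/w2.png",p["img"][:,:,::-1])
p=env.get_image("scene");cv2.imwrite("pics/s2.png",cv2.resize(p["img"][150:390,200:520,::-1],None,fx=2,fy=2))
M=toolR(38,38,180);G=np.array([.475,.169,.045])
track([(G+M[:,2]*.0187,M,8)],1,o["q"])
```

```text
9.2333 [-19.2  23.6 131.9 100.   42.4 -58.7] [0.44721711 0.14947226 0.09987163]
[-17.  27. 131. 106.  42. -64.] 
[-15.  31. 131. 111.  43. -68.] 
[-13.  34. 130. 116.  43. -72.] 
[-12.  37. 129. 120.  44. -75.] 
1 -3 0 10 -0 0 0; 1 -3 0 10 -0 0 0; 1 -2 0 10 -0 0 0.01; 1 -3 1 10 -0.01 0 -0; 1 -3 -0 10 0 0.01 -0; 1 -3 -0 10 0 -0 0; 1 -3 -0 10 0 -0 0; 1 -3 0 10 -0 -0 0.01
max 10.0 0.01
end [0.4866 0.1781 0.0332]
```

View pics/s2.png

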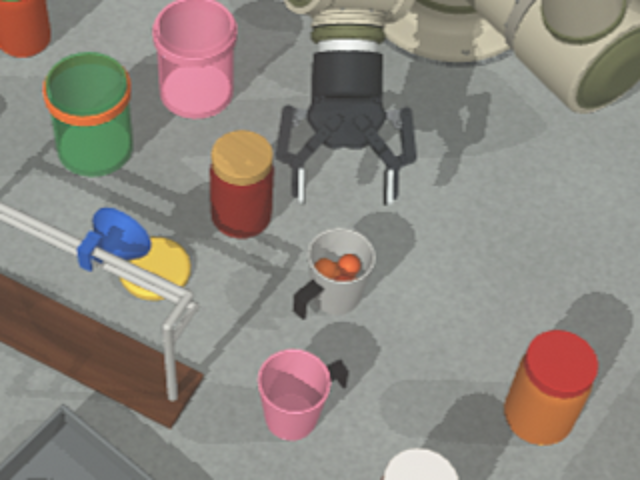

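View pics/w2.png

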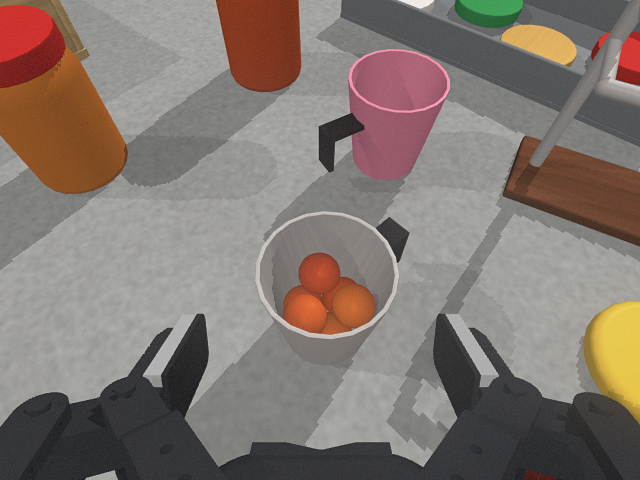

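The view shows the cup centred between the open fingers (328 px against a midpoint of about 322), with the hook at upper right, clear of the right finger. Moving in.

servo_tool:
  deltas: "1 -3 0 10 0 0 0; 1 -3 0 10 0 0 0; 1 -3 0 10 0 0 0.01; 1 -3 0 10 0 0 0; 1 -3 0 11 0 0 0; 1 -3 0 11 0 0 0; 1 -3 0 11 0 0 0; 1 -2 0 11 0 0 0"

```text
time_s: 10.0
position: [0.4886, 0.181, 0.0304]
tool_rot: [[0.486, 0.624, 0.612], [0.386, -0.781, 0.49], [0.784, -0.002, -0.621]]
ft_force: [0.5, 0.5, 0.8]
grip_width: 0.0852
gripper_force: 0.0
```

servo_tool:
  deltas: "1 0 0 0 0 0 0; 0.6 0 0 0 0 0 0; 0.5 0 0 0 0 0 0; 0.4 0 0 0 0 0 0; 0.3 0 0 0 0 0 0; 0.3 0 0 0 0 0 0; 0.3 0 0 0 0 0 0; 0.3 0 0 0 0 0 0"
  newtons: 50

```text
time_s: 10.67
position: [0.4877, 0.1809, 0.0313]
tool_rot: [[0.487, 0.623, 0.612], [0.385, -0.782, 0.49], [0.784, -0.003, -0.621]]
ft_force: [-3.7, -2.4, 7.0]
grip_width: 0.0657
gripper_force: 52.1
```

Run:
```python
from kin import *
o=env.observe();print(o["time_s"],np.round(o["q"],1),o["position"],o["ft_force"],o["gripper_force"],o["grip_width"])
p=env.get_image("wrist");cv2.imwrite("pics/w3.png",p["img"][:,:,::-1])
p=env.get_image("top");w,c=cloud(p)
m=near(w,.476,.172,.06,.07,.085);print("cup rim",circ(w[m]),circ(w[m],.035))
m=near(w,.50,.17,.08,.045,.062)&(c.max(1)<70);print("hook",w[m].mean(0).round(4),m.sum())
```

```text
10.6667 [-11.1  37.5 128.3 119.4  43.5 -73.9] [0.48766579 0.18090684 0.03125209] [-3.67798543 -2.44612868  7.00137899] 52.072221085836645 0.06565700248223294
cup rim (array([0.4686, 0.1656, 0.0394]), 219) (array([0.4729, 0.1672, 0.035 ]), 219)
hook [0.5163 0.157  0.0558] 82
```

View pics/w3.png

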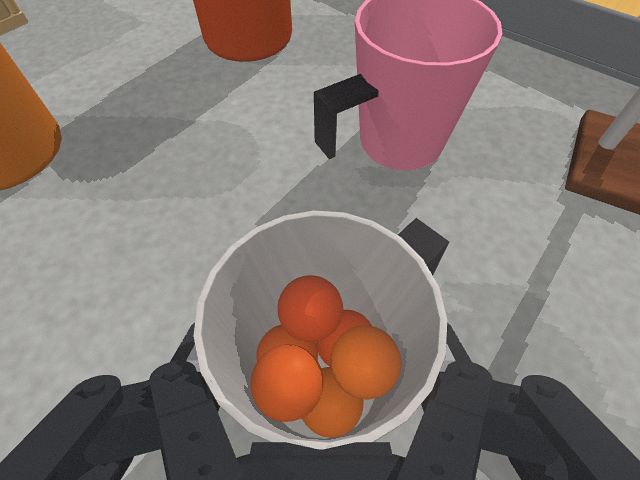

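Six plums are inside the cup and the pads hold both sides. The hook is clear of the right finger. Next: lift, then plan the pour.

```bash
cat >> kin.py <<'E'
# cup in tool (from grasp): axis through TCP-.020*heading, foot on table, hook yaw -8.4
Pg=np.array([.48767,.18091,.03125]);Rg=np.array([[.487,.623,.612],[.385,-.782,.49],[.784,-.003,-.621]])
Rg=R.from_matrix(Rg).as_matrix()
Rc=Rg.T@R.from_euler('z',-8.4,degrees=True).as_matrix()
Cc=Rg.T@(np.array([.4720,.1683,0])-Pg)
def cup(P,Q): return P+Q@Cc,Q@Rc
def lip(P,Q):
    p,c=cup(P,Q);u=c[:,2];d=np.array([0,0,-1.])+u*u[2];return p+.078*u+.036*d/np.linalg.norm(d),p+.078*u,u
def lvl(yaw): # tool rot with cup level, tool heading yaw
    return R.from_euler('z',yaw-38.5,degrees=True).as_matrix()@Rg
def follow(poses,q,g):
    """one pose per row, rounded rows without drift; joints every 4th"""
    o=env.observe();P,Q=np.array(o["position"]),np.array(o["tool_rot"]);out=[]
    for i,(P1,R1) in enumerate(poses):
        s=np.round(Q.T@(P1-P)*1000);r=np.round(R.from_matrix(Q.T@R1).as_rotvec(),2)
        P=P+Q@s/1000;Q=Q@R.from_rotvec(r).as_matrix()
        out.append(f"{g} "+" ".join(f"{v:g}" for v in [*s,*r]))
        f=lambda x:np.r_[(fkP(x,K)-P)*10,(fkR(x)-Q).ravel()]
        z=least_squares(f,np.clip(q,LO+.1,HI-.1),bounds=(LO,HI),x_scale=30.);dq=abs(z.x-q).max();q=z.x
        if i%4==3 or abs(z.fun).max()>3e-3: print(i,q.round(0),"dq%.0f"%dq,"ERR" if abs(z.fun).max()>3e-3 else "","low z %.3f"%(P-Q[:,2]*.25)[2])
    for i in range(0,len(out),8): print("; ".join(out[i:i+8]))
    print("max",max(abs(float(v)) for o in out for v in o.split()[1:4]),max(abs(float(v)) for o in out for v in o.split()[4:]));return P,Q,q
def line(P0,R0,P1,R1,n):
    S=Slerp([0,1],R.from_matrix([R0,R1]));return [(P0+(np.array(P1)-P0)*k/n,S(k/n).as_matrix()) for k in range(1,n+1)]
E
cat > pour.py <<'E'
from kin import *
import sys
psi=float(sys.argv[1]);o=env.observe();P,Q=np.array(o["position"]),np.array(o["tool_rot"])
J=np.array([.495,-.1845])
def tcp(M,zl=.155):
    l,m,u=lip(np.zeros(3),M);h=u[:2]/max(np.linalg.norm(u[:2]),.3)
    return np.r_[J-.008*h,zl]-l
M0=lvl(psi);Mf=toolR(psi,8,180+130)
S=Slerp([0,1],R.from_matrix([M0,Mf]));n=24
pr=[S(k/n).as_matrix() for k in range(1,n+1)]
print("tip",[round(np.degrees(np.arccos(lip(np.zeros(3),M)[2][2]))) for M in pr[::3]+[Mf]])
start=tcp(pr[5],.165);start[2]=max(start[2],.2)
pp=[(start if k<5 else tcp(M),M) for k,M in enumerate(pr)]
pose=line(P,Q,P+[0,0,.08],Q,6);a=pose[-1]
pose+=line(*a,[.42,.06,.25],lvl((psi+38)/2),10);a=pose[-1]
pose+=line(*a,start,M0,12);a=pose[-1]
b=line(a[0],M0,pp[7][0],M0,8)
pose+=[(b[k][0],pr[k]) for k in range(8)]+pp[8:]
P,Q,q=follow(pose,o["q"],0.3);print(P,lip(P,Q))
E
for s in 20 40; do echo PSI $s; python3 pour.py $s; done
```

```text
PSI 20
tip [5, 20, 35, 50, 65, 79, 93, 106, 114]
3 [-11.  28. 126. 107.  39. -57.] dq5  low z 0.240
7 [-15.  18. 125.  92.  38. -40.] dq4  low z 0.294
11 [-25.   6. 125.  74.  44. -23.] dq4  low z 0.350
15 [-37.  -5. 123.  61.  55. -10.] dq4  low z 0.405
19 [-43.   2. 120.  63.  55. -16.] dq2  low z 0.389
23 [-47.   8. 117.  64.  55. -19.] dq2  low z 0.372
27 [-49.  14. 112.  65.  54. -21.] dq1  low z 0.355
31 [-52.  20. 114.  71.  59. -10.] dq2  low z 0.312
35 [-54.  27. 116.  76.  64.   0.] dq2  low z 0.264
39 [-55.  28. 116.  79.  69.  18.] dq4  low z 0.257
43 [-56.  29. 116.  84.  74.  35.] dq4  low z 0.248
47 [-57.  30. 117.  90.  76.  53.] dq5  low z 0.241
51 [-58.  31. 119.  96.  77.  70.] dq4  low z 0.232
0.3 10 -0 -8 0 -0 -0; 0.3 11 -0 -9 0 -0 -0; 0.3 10 -0 -8 0 -0 -0; 0.3 11 -0 -8 0 -0 -0; 0.3 10 -0 -8 0 -0 -0; 0.3 11 -0 -9 0 -0 -0; 0.3 3 5 -18 -0.01 0 0.01; 0.3 3 5 -19 -0.02 0 0.01
0.3 3 6 -18 -0.01 -0 0.01; 0.3 3 6 -19 -0.01 -0 0.01; 0.3 3 6 -18 -0.01 -0 0.01; 0.3 3 6 -19 -0.02 0 0.01; 0.3 3 7 -18 -0.01 -0 0.01; 0.3 4 6 -18 -0.01 -0 0.01; 0.3 3 7 -18 -0.02 0 0.01; 0.3 4 7
[... 2669 characters left out ...]
.01 0.09; 0.3 -5 4 4 0.03 0.01 0.1; 0.3 -4 4 4 0.02 0.01 0.09; 0.3 3 -4 -1 0.03 0.02 0.09; 0.3 4 -3 -1 0.02 0.01 0.09; 0.3 3 -3 -2 0.03 0.01 0.09; 0.3 4 -3 -1 0.02 0.01 0.09
0.3 3 -4 -1 0.02 0.01 0.1; 0.3 4 -3 -1 0.03 0.01 0.09; 0.3 3 -3 -1 0.03 0.02 0.09; 0.3 4 -3 -2 0.02 0.01 0.09; 0.3 3 -4 -1 0.02 0.01 0.09; 0.3 3 -3 -1 0.03 0.01 0.09; 0.3 3 -3 -2 0.02 0.01 0.1; 0.3 3 -3 -1 0.03 0.01 0.09
0.3 3 -4 -1 0.03 0.02 0.09; 0.3 3 -3 -2 0.02 0.01 0.09; 0.3 2 -3 -1 0.02 0.01 0.09; 0.3 3 -3 -2 0.03 0.01 0.1
max 19.0 0.1
[ 0.51786287 -0.14746709  0.19672288] (array([ 0.49639531, -0.17679052,  0.15469012]), array([ 0.49413711, -0.19152803,  0.18745758]), array([-0.13786026, -0.89970655, -0.41415296]))
```

servo_tool:
  deltas: "0.3 10 0 -8 0 0 0; 0.3 11 0 -9 0 0 0; 0.3 10 0 -8 0 0 0; 0.3 11 0 -8 0 0 0; 0.3 10 0 -8 0 0 0; 0.3 11 0 -9 0 0 0; 0.3 3 5 -18 0 0 0; 0.3 3 5 -19 0 0 0"

```text
time_s: 11.43
position: [0.4735, 0.1571, 0.1386]
tool_rot: [[0.489, 0.624, 0.61], [0.387, -0.781, 0.489], [0.782, -0.003, -0.623]]
ft_force: [1.0, 0.1, -2.0]
grip_width: 0.0655
gripper_force: 55.5
```

servo_tool:
  deltas: "0.3 3 5 -19 0 0 0; 0.3 2 6 -18 0 0 0; 0.3 3 5 -19 0 0 0; 0.3 3 5 -19 0 0 0; 0.3 3 5 -18 0 0 0; 0.3 3 5 -19 0 0 0; 0.3 3 5 -19 0 0 0; 0.3 3 5 -19 0 0 0"

```text
time_s: 12.1
position: [0.4181, 0.0602, 0.2493]
tool_rot: [[0.491, 0.622, 0.61], [0.387, -0.783, 0.488], [0.781, -0.003, -0.625]]
ft_force: [0.2, 0.6, -1.7]
grip_width: 0.0653
gripper_force: 55.5
```

servo_tool:
  deltas: "0.3 -6 15 -1 0 0 0; 0.3 -7 15 -2 0 0 0; 0.3 -6 15 -1 0 0 0; 0.3 -7 15 -2 0 0 0; 0.3 -6 15 -1 0 0 0; 0.3 -7 15 -2 0 0 0; 0.3 -6 15 -1 0 0 0; 0.3 -7 15 -2 0 0 0"

```text
time_s: 12.77
position: [0.461, -0.0598, 0.215]
tool_rot: [[0.491, 0.623, 0.61], [0.386, -0.783, 0.488], [0.781, -0.004, -0.624]]
ft_force: [0.9, -0.5, -1.8]
grip_width: 0.0655
gripper_force: 55.4
```

servo_tool:
  deltas: "0.3 -6 15 -2 0 0 0; 0.3 -7 15 -1 0 0 0; 0.3 -6 15 -2 0 0 0; 0.3 -7 15 -2 0 0 0; 0.3 0 0 0 0 0 0; 0.3 0 0 0 0 0 0; 0.3 0 0 0 0 0 0"

```text
time_s: 13.35
position: [0.4814, -0.1187, 0.1991]
tool_rot: [[0.49, 0.623, 0.61], [0.386, -0.782, 0.489], [0.782, -0.005, -0.623]]
ft_force: [-0.1, -0.2, -1.9]
grip_width: 0.0653
gripper_force: 55.5
```

```bash
cat > p2.py <<'E'
from kin import *
o=env.observe();P,Q=np.array(o["position"]),np.array(o["tool_rot"]);print(o["time_s"],o["grip_width"],cup(P,Q)[0],lip(P,Q)[2])
J=np.array([.495,-.1845])
def tcp(M,zl=.155):
    l,m,u=lip(np.zeros(3),M);h=u[:2]/max(np.linalg.norm(u[:2]),.3)
    return np.r_[J-.008*h,zl]-l
S=Slerp([0,1],R.from_matrix([Q,toolR(40,8,310)]));n=25
pr=[S(k/n).as_matrix() for k in range(1,n+1)]
b=line(P,Q,tcp(pr[7]),Q,8)
pose=[(b[k][0],pr[k]) for k in range(8)]+[(tcp(M),M) for M in pr[8:]]
P,Q,q=follow(pose,o["q"],0.3);print(P,lip(P,Q))
p=env.get_image("scene");cv2.imwrite("pics/s3.png",cv2.resize(p["img"][120:360,100:420,::-1],None,fx=2,fy=2))
E
python3 p2.py
```

```text
13.35 0.06527306767934499 [ 0.46560653 -0.13134983  0.1679573 ] [3.44558013e-03 7.41182688e-04 9.99993789e-01]
3 [-54.  23. 107.  57.  74. -15.] dq4  low z 0.313
7 [-55.  30. 107.  59.  77.  -1.] dq3  low z 0.265
11 [-56.  31. 107.  62.  82.  18.] dq5  low z 0.262
15 [-57.  32. 106.  66.  87.  37.] dq5  low z 0.253
19 [-58.  33. 107.  71.  89.  55.] dq5  low z 0.243
23 [-59.  34. 108.  76.  90.  72.] dq5  low z 0.233
0.3 -5 0 5 0.02 0.01 0.09; 0.3 -5 1 5 0.03 0.01 0.09; 0.3 -6 2 5 0.02 0.01 0.08; 0.3 -5 2 5 0.03 0.01 0.09; 0.3 -5 3 5 0.02 0.01 0.09; 0.3 -4 3 5 0.03 0.01 0.09; 0.3 -5 3 4 0.02 0.01 0.08; 0.3 -4 5 4 0.03 0.01 0.09
0.3 3 -3 -1 0.02 0.01 0.09; 0.3 4 -4 -1 0.03 0.01 0.09; 0.3 3 -3 -1 0.02 0.01 0.08; 0.3 3 -3 -1 0.02 0.01 0.09; 0.3 4 -3 -1 0.03 0.01 0.09; 0.3 3 -3 -1 0.02 0.01 0.09; 0.3 3 -3 -2 0.03 0.01 0.08; 0.3 3 -3 -1 0.02 0.01 0.09
0.3 3 -4 -1 0.03 0.01 0.09; 0.3 3 -3 -1 0.02 0.01 0.09; 0.3 3 -3 -2 0.03 0.01 0.08; 0.3 3 -3 -1 0.02 0.01 0.09; 0.3 3 -3 -1 0.03 0.01 0.09; 0.3 3 -3 -2 0.02 0.01 0.09; 0.3 2 -3 -1 0.03 0.01 0.08; 0.3 2 -3 -2 0.02 0.01 0.09
0.3 3 -3 -1 0.03 0.01 0.09
max 6.0 0.09
[ 0.51774216 -0.14714096  0.19639185] (array([ 0.49631683, -0.17642077,  0.15422297]), array([ 0.49409738, -0.19121199,  0.18696886]), array([-0.13497722, -0.89953788, -0.41546691]))
```

View pics/s3.png

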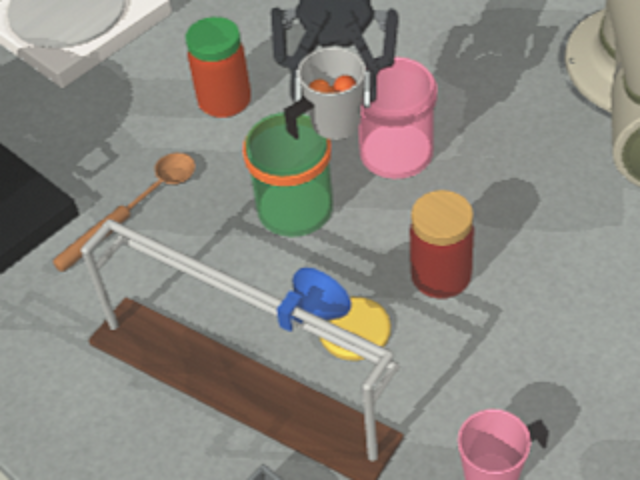

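The cup is held level at the near edge of the green jar with all plums inside. Pouring.

servo_tool:
  deltas: "0.3 -5 0 5 0.02 0.01 0.09; 0.3 -5 1 5 0.03 0.01 0.09; 0.3 -6 2 5 0.02 0.01 0.08; 0.3 -5 2 5 0.03 0.01 0.09; 0.3 -5 3 5 0.02 0.01 0.09; 0.3 -4 3 5 0.03 0.01 0.09; 0.3 -5 3 4 0.02 0.01 0.08; 0.3 -4 5 4 0.03 0.01 0.09"

```text
time_s: 14.07
position: [0.4881, -0.1169, 0.1416]
tool_rot: [[0.771, 0.285, 0.569], [-0.218, -0.722, 0.657], [0.598, -0.631, -0.494]]
ft_force: [-5.7, 4.0, 49.4]
grip_width: 0.0656
gripper_force: 71.5
```

servo_tool:
  deltas: "0.3 3 -3 -1 0.02 0.01 0.09; 0.3 4 -4 -1 0.03 0.01 0.09; 0.3 3 -3 -1 0.02 0.01 0.08; 0.3 3 -3 -1 0.02 0.01 0.09; 0.3 4 -3 -1 0.03 0.01 0.09; 0.3 3 -3 -1 0.02 0.01 0.09; 0.3 3 -3 -2 0.03 0.01 0.08; 0.3 3 -3 -1 0.02 0.01 0.09"

```text
time_s: 14.73
position: [0.5013, -0.1211, 0.1747]
tool_rot: [[0.766, -0.162, 0.622], [-0.641, -0.272, 0.718], [0.053, -0.949, -0.312]]
ft_force: [-0.3, -0.2, -1.8]
grip_width: 0.0652
gripper_force: 55.7
```

servo_tool:
  deltas: "0.3 3 -4 -1 0.03 0.01 0.09; 0.3 3 -3 -1 0.02 0.01 0.09; 0.3 3 -3 -2 0.03 0.01 0.08; 0.3 3 -3 -1 0.02 0.01 0.09; 0.3 3 -3 -1 0.03 0.01 0.09; 0.3 3 -3 -2 0.02 0.01 0.09; 0.3 2 -3 -1 0.03 0.01 0.08; 0.3 2 -3 -2 0.02 0.01 0.09"

```text
time_s: 15.4
position: [0.5163, -0.1435, 0.1958]
tool_rot: [[0.476, -0.475, 0.74], [-0.668, 0.352, 0.656], [-0.572, -0.806, -0.15]]
ft_force: [-0.1, 0.3, -1.8]
grip_width: 0.0654
gripper_force: 55.7
```

servo_tool:
  deltas: "0.3 3 -3 -1 0.03 0.01 0.09; 0.3 0 0 0 0 0 0; 0.3 0 0 0 0 0 0; 0.3 0 0 0 0 0 0; 0.3 0 0 0 0 0 0; 0.3 0 0 0 0 0 0"

```text
time_s: 15.9
position: [0.5185, -0.1477, 0.1964]
tool_rot: [[0.428, -0.492, 0.758], [-0.641, 0.426, 0.638], [-0.637, -0.759, -0.133]]
ft_force: [0.1, 0.1, -0.1]
grip_width: 0.0656
gripper_force: 55.7
```

Run:
```python
from kin import *
a=env.get_image("scene")["img"][120:360,100:420,::-1];b=env.get_image("wrist")["img"][::2,::2,::-1]
cv2.imwrite("pics/s4.png",np.hstack([cv2.resize(a,(480,360)),cv2.resize(b,(320,360))]))
```

```text
(no output)
```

View pics/s4.png

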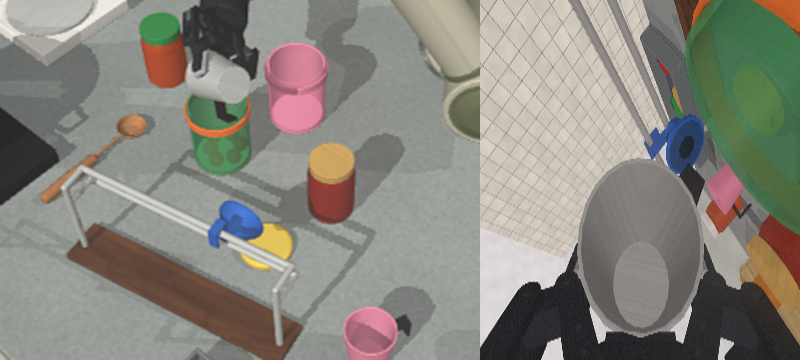

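```bash
cat > hang.py <<'E'
from kin import *
o=env.observe();P,Q=np.array(o["position"]),np.array(o["tool_rot"])
X=np.array([.9803,.1977,0]);Y=np.array([-.1977,.9803,0]);B=np.array([.685,-.051,0])
H=B-.085*Y-.002*X+[0,0,.156+.05]
M=lvl(11.4+46.9)
c0,Rc0=cup(np.zeros(3),M);T=H-(c0+Rc0@[.045,0,.052])
pose=line(P,Q,P+[0,0,.08],Q,5);a=pose[-1]
pose+=line(*a,[.54,-.15,.31],M,25);a=pose[-1]
pose+=line(*a,T-.03*X+[0,0,.03],M,10)
P,Q,q=follow(pose,o["q"],0.3);print(P,T)
E
python3 hang.py
```

```text
3 [-59.  27. 105.  78.  92.  87.] dq3  low z 0.294
7 [-58.  27. 100.  75.  96.  76.] dq5  low z 0.315
11 [-57.  28.  94.  71. 100.  59.] dq5  low z 0.331
15 [-55.  28.  88.  66. 103.  43.] dq4  low z 0.356
19 [-53.  27.  83.  61. 104.  26.] dq4  low z 0.387
23 [-51.  25.  80.  56. 103.   9.] dq4  low z 0.422
27 [-50.  23.  78.  51. 100.  -9.] dq5  low z 0.452
31 [-47.  24.  77.  49.  95. -18.] dq1  low z 0.447
35 [-44.  29.  76.  50.  90. -19.] dq1  low z 0.408
39 [-41.  33.  74.  51.  86. -19.] dq1  low z 0.370
0.3 -10 -12 -2 0 -0 0; 0.3 -10 -12 -2 0 -0 0; 0.3 -11 -12 -2 0 -0 0; 0.3 -10 -13 -2 0 -0 0; 0.3 -10 -12 -3 0 -0 0; 0.3 -0 -1 1 -0.02 -0.03 -0.09; 0.3 -1 -2 0 -0.02 -0.02 -0.09; 0.3 0 -1 1 -0.02 -0.03 -0.1
0.3 0 -2 -0 -0.01 -0.02 -0.09; 0.3 0 -1 0 -0.02 -0.03 -0.09; 0.3 1 -2 0 -0.02 -0.02 -0.09; 0.3 0 -1 1 -0.02 -0.03 -0.1; 0.3 1 -2 -0 -0.02 -0.02 -0.09; 0.3 1 -1 0 -0.02 -0.03 -0.09; 0.3 0 -2 0 -0.01 -0.02 -0.09; 0.3 1 -1 0 -0.02 -0.03 -0.09
0.3 2 -1 0 -0.02 -0.02 -0.1; 0.3 1 -1 0 -0.02 -0.03 -0.09; 0.3 1 -1 0 -0.02 -0.02 -0.09; 0.3 1 -1 0 -0.01 -0.03 -0.09; 0.3 2 -0 -0 -0.02 -0.02 -0.09; 0.3 1 -1 -0 -0.02 -0.03 -0.1; 0.3 2 -0 -1 -0.02 -0.02 -0.09; 0.3 2 -1 0 -0.02 -0.03 -0.09
0.3 1 0 -0 -0.02 -0.02 -0.09; 0.3 2 0 -1 -0.01 -0.03 -0.1; 0.3 1 1 -0 -0.02 -0.03 -0.09; 0.3 2 -0 -1 -0.02 -0.02 -0.09; 0.3 1 0 -0 -0.02 -0.03 -0.09; 0.3 1 1 -1 -0.02 -0.02 -0.09; 0.3 -3 7 11 0 -0 -0; 0.3 -3 8 11 0 -0 -0
0.3 -3 7 12 0 -0 -0; 0.3 -4 7 11 0 -0 -0; 0.3 -3 8 11 0 -0 -0; 0.3 -3 7 11 0 -0 -0; 0.3 -4 7 11 0 -0 -0; 0.3 -3 8 11 0 -0 -0; 0.3 -3 7 11 0 -0 -0; 0.3 -4 7 11 0 -0 -0
max 13.0 0.1
[ 0.63653512 -0.1323734   0.21484151] [ 0.66620381 -0.12644295  0.18525   ]
```

servo_tool:
  deltas: "0.3 -10 -12 -2 0 0 0; 0.3 -10 -12 -2 0 0 0; 0.3 -11 -12 -2 0 0 0; 0.3 -10 -13 -2 0 0 0; 0.3 -10 -12 -3 0 0 0; 0.3 0 -1 1 -0.02 -0.03 -0.09; 0.3 -1 -2 0 -0.02 -0.02 -0.09; 0.3 0 -1 1 -0.02 -0.03 -0.1"

```text
time_s: 16.67
position: [0.521, -0.1475, 0.2805]
tool_rot: [[0.613, -0.387, 0.689], [-0.675, 0.197, 0.711], [-0.411, -0.901, -0.14]]
ft_force: [-0.3, 0.3, -1.2]
grip_width: 0.0653
gripper_force: 55.7
```

servo_tool:
  deltas: "0.3 0 -2 0 -0.01 -0.02 -0.09; 0.3 0 -1 0 -0.02 -0.03 -0.09; 0.3 1 -2 0 -0.02 -0.02 -0.09; 0.3 0 -1 1 -0.02 -0.03 -0.1; 0.3 1 -2 0 -0.02 -0.02 -0.09; 0.3 1 -1 0 -0.02 -0.03 -0.09; 0.3 0 -2 0 -0.01 -0.02 -0.09; 0.3 1 -1 0 -0.02 -0.03 -0.09"

```text
time_s: 17.33
position: [0.5273, -0.1487, 0.291]
tool_rot: [[0.854, 0.086, 0.513], [-0.456, -0.35, 0.818], [0.25, -0.933, -0.26]]
ft_force: [0.4, 0.3, -1.4]
grip_width: 0.0655
gripper_force: 55.7
```

servo_tool:
  deltas: "0.3 2 -1 0 -0.02 -0.02 -0.1; 0.3 1 -1 0 -0.02 -0.03 -0.09; 0.3 1 -1 0 -0.02 -0.02 -0.09; 0.3 1 -1 0 -0.01 -0.03 -0.09; 0.3 2 0 0 -0.02 -0.02 -0.09; 0.3 1 -1 0 -0.02 -0.03 -0.1; 0.3 2 0 -1 -0.02 -0.02 -0.09; 0.3 2 -1 0 -0.02 -0.03 -0.09"

```text
time_s: 18.0
position: [0.5348, -0.1495, 0.3021]
tool_rot: [[0.68, 0.61, 0.407], [0.091, -0.621, 0.779], [0.728, -0.492, -0.477]]
ft_force: [0.1, 0.2, -2.2]
grip_width: 0.0655
gripper_force: 55.6
```

servo_tool:
  deltas: "0.3 1 0 0 -0.02 -0.02 -0.09; 0.3 2 0 -1 -0.01 -0.03 -0.1; 0.3 1 1 0 -0.02 -0.03 -0.09; 0.3 2 0 -1 -0.02 -0.02 -0.09; 0.3 1 0 0 -0.02 -0.03 -0.09; 0.3 1 1 -1 -0.02 -0.02 -0.09; 0.3 -3 7 11 0 0 0; 0.3 -3 8 11 0 0 0"

```text
time_s: 18.67
position: [0.56, -0.1467, 0.291]
tool_rot: [[0.334, 0.847, 0.413], [0.522, -0.531, 0.667], [0.785, -0.007, -0.62]]
ft_force: [0.9, -0.6, -2.2]
grip_width: 0.0656
gripper_force: 55.6
```

servo_tool:
  deltas: "0.3 -3 7 12 0 0 0; 0.3 -4 7 11 0 0 0; 0.3 -3 8 11 0 0 0; 0.3 -3 7 11 0 0 0; 0.3 -4 7 11 0 0 0; 0.3 -3 8 11 0 0 0; 0.3 -3 7 11 0 0 0; 0.3 -4 7 11 0 0 0"

```text
time_s: 19.33
position: [0.6376, -0.1323, 0.2138]
tool_rot: [[0.332, 0.848, 0.413], [0.524, -0.53, 0.667], [0.785, -0.005, -0.62]]
ft_force: [0.3, -0.0, -0.7]
grip_width: 0.0655
gripper_force: 55.6
```

servo_tool:
  deltas: "0.3 0 0 0 0 0 0; 0.3 0 0 0 0 0 0"

```text
time_s: 19.5
position: [0.6367, -0.1323, 0.2141]
tool_rot: [[0.332, 0.848, 0.412], [0.523, -0.529, 0.668], [0.785, -0.006, -0.62]]
ft_force: [-0.1, 0.5, -1.1]
grip_width: 0.0652
gripper_force: 55.6
```

```bash
cat > meas.py <<'E'
from kin import *
o=env.observe();P,Q=np.array(o["position"]),np.array(o["tool_rot"]);c0,Rcc=cup(P,Q)
print(o["time_s"],P,"pred cup",c0.round(4),"rim",(c0+Rcc@[0,0,.078]).round(4),"hook",(c0+Rcc@[.045,0,.052]).round(4),"up",Rcc[:,2].round(3),"leg/strap mean",(c0+Rcc@[.05,0,.054]).round(4))
ims=[]
for n in("top","scene"):
    p=env.get_image(n);w,c=cloud(p)
    r=c0+Rcc@[0,0,.078];m=near(w,r[0],r[1],.046,r[2]-.012,r[2]+.012)&(c.min(1)>80)
    print(n,"rim",circ(w[m],.035),w[m].mean(0).round(4) , "planefit",(lambda A:np.linalg.lstsq(np.c_[A[:,:2]-r[:2],np.ones(len(A))],A[:,2],rcond=None)[0].round(3))(w[m]))
    h=c0+Rcc@[.052,0,.054];m=(np.linalg.norm(w-h,axis=1)<.03)&(c.max(1)<70);print(" hook blk",w[m].mean(0).round(4),m.sum(),w[m].max(0).round(3))
    d=env.spot_point("cup_hook",p);print([(round(x["conf"],2),np.round(x["uv"])) for x in d[:3]]," pred uv",(lambda k:(k[:2]/k[2]).round())(p["camera_matrix"]@(p["world_to_cam"]@np.r_[c0+Rcc@[.045,0,.052],1])[:3]))
    u,v=(lambda k:(k[:2]/k[2]).astype(int))(p["camera_matrix"]@(p["world_to_cam"]@np.r_[r,1])[:3])
    u=min(max(u,100),540);v=min(max(v,90),390);ims.append(cv2.resize(p["img"][v-90:v+90,u-100:u+100,::-1],(400,360)))
import sys
cv2.imwrite(f"pics/{sys.argv[1]}.png",np.hstack(ims))
E
python3 meas.py m1
```

```text
19.5 [ 0.6367175  -0.13226781  0.21411695] pred cup [ 0.6261 -0.1493  0.1828] rim [ 0.6263 -0.1495  0.2608] hook [ 0.6704 -0.1408  0.2348] up [ 0.002 -0.003  1.   ] leg/strap mean [ 0.6753 -0.1398  0.2368]
top rim (array([ 0.6254, -0.1453,  0.035 ]), 332) [ 0.631  -0.1497  0.2581] planefit [-0.049 -0.007  0.258]
 hook blk [ 0.6775 -0.1331  0.237 ] 90 [ 0.687 -0.124  0.242]
[(0.88, array([378., 160.])), (0.77, array([190., 220.]))]  pred uv [378. 159.]
scene rim (array([ 0.629 , -0.1452,  0.035 ]), 482) [ 0.6274 -0.1496  0.2575] planefit [0.009 0.009 0.258]
 hook blk [ 0.6793 -0.1351  0.2351] 160 [ 0.69  -0.123  0.246]
[(0.78, array([367., 335.])), (0.56, array([195., 213.]))]  pred uv [192. 211.]
```

View pics/m1.png

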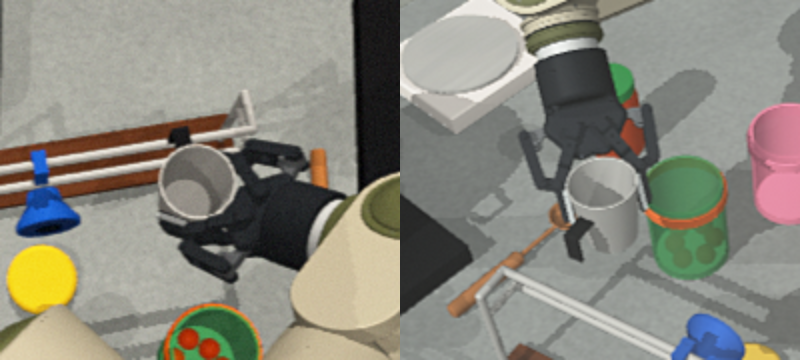

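The cup is level and sits where I predicted, and all the plums show inside the green jar. In this grip the right finger tip points at the bar and would block the descent. So I'll set the cup back on its old spot and regrip it from above, across the hook.

```bash
cat > back.py <<'E'
from kin import *
o=env.observe();P,Q=np.array(o["position"]),np.array(o["tool_rot"])
M=lvl(38.5)
pose=line(P,Q,[.55,-.09,.27],lvl(48),6);a=pose[-1]
pose+=line(*a,[.44,.09,.22],M,8);a=pose[-1]
pose+=line(*a,Pg+[-.012,-.01,.07],M,6);a=pose[-1]
pose+=line(*a,Pg+[0,0,.003],M,8)
P,Q,q=follow(pose,o["q"],0.3);print(P,cup(P,Q)[0])
E
python3 back.py
```

```text
3 [-43.  23.  86.  52.  82. -18.] dq3  low z 0.407
7 [-42.  14. 100.  54.  74. -18.] dq5  low z 0.412
11 [-37.   6. 115.  60.  62. -19.] dq3  low z 0.388
15 [-25.  10. 125.  74.  47. -29.] dq5  low z 0.336
19 [-13.  25. 127. 102.  39. -54.] dq8  low z 0.256
23 [-12.  31. 128. 111.  41. -64.] dq2  low z 0.223
27 [-11.  37. 128. 119.  43. -73.] dq2  low z 0.189
0.3 6 -16 -7 -0.02 -0 0.02; 0.3 6 -16 -7 -0.03 -0 0.02; 0.3 5 -16 -8 -0.02 -0 0.01; 0.3 6 -16 -8 -0.02 -0 0.02; 0.3 5 -15 -8 -0.02 -0 0.02; 0.3 4 -16 -8 -0.03 -0 0.02; 0.3 -0 -25 9 -0.01 -0 0.01; 0.3 -1 -26 10 -0.02 -0 0.01
0.3 -1 -25 9 -0.02 -0 0.02; 0.3 -1 -26 8 -0.01 -0 0.01; 0.3 -2 -26 8 -0.02 0 0.01; 0.3 -1 -26 8 -0.01 0 0.01; 0.3 -3 -26 8 -0.02 0 0.02; 0.3 -2 -26 7 -0.02 0 0.01; 0.3 -8 -7 22 0 0 -0; 0.3 -7 -6 23 0 0 -0
0.3 -8 -7 22 0 0 -0; 0.3 -7 -7 23 0 0 -0; 0.3 -7 -7 22 0 0 -0; 0.3 -8 -7 23 0 0 -0; 0.3 -5 0 6 0 0 -0; 0.3 -6 0 7 0 0 -0; 0.3 -5 -0 7 0 0 -0; 0.3 -5 -0 7 0 0 -0
0.3 -6 -0 6 0 0 -0; 0.3 -5 -0 7 0 0 -0; 0.3 -5 -0 7 0 0 -0; 0.3 -6 -0 7 0 0 -0
max 26.0 0.03
[0.48794674 0.18085486 0.03369076] [0.47227074 0.16823788 0.00244658]
```

servo_tool:
  deltas: "0.3 6 -16 -7 -0.02 0 0.02; 0.3 6 -16 -7 -0.03 0 0.02; 0.3 5 -16 -8 -0.02 0 0.01; 0.3 6 -16 -8 -0.02 0 0.02; 0.3 5 -15 -8 -0.02 0 0.02; 0.3 4 -16 -8 -0.03 0 0.02; 0.3 0 -25 9 -0.01 0 0.01; 0.3 -1 -26 10 -0.02 0 0.01"

```text
time_s: 20.37
position: [0.522, -0.045, 0.2577]
tool_rot: [[0.433, 0.714, 0.55], [0.444, -0.7, 0.559], [0.784, 0.002, -0.621]]
ft_force: [0.9, 0.9, -0.7]
grip_width: 0.0653
gripper_force: 55.7
```

servo_tool:
  deltas: "0.3 -1 -25 9 -0.02 0 0.02; 0.3 -1 -26 8 -0.01 0 0.01; 0.3 -2 -26 8 -0.02 0 0.01; 0.3 -1 -26 8 -0.01 0 0.01; 0.3 -3 -26 8 -0.02 0 0.02; 0.3 -2 -26 7 -0.02 0 0.01; 0.3 -8 -7 22 0 0 0; 0.3 -7 -6 23 0 0 0"

```text
time_s: 21.03
position: [0.4518, 0.1178, 0.1807]
tool_rot: [[0.485, 0.621, 0.616], [0.386, -0.784, 0.486], [0.784, 0.002, -0.62]]
ft_force: [1.1, -2.1, -1.0]
grip_width: 0.0657
gripper_force: 55.7
```

servo_tool:
  deltas: "0.3 -8 -7 22 0 0 0; 0.3 -7 -7 23 0 0 0; 0.3 -7 -7 22 0 0 0; 0.3 -8 -7 23 0 0 0; 0.3 -5 0 6 0 0 0; 0.3 -6 0 7 0 0 0; 0.3 -5 0 7 0 0 0; 0.3 -5 0 7 0 0 0"

```text
time_s: 21.7
position: [0.4826, 0.1762, 0.0675]
tool_rot: [[0.487, 0.621, 0.615], [0.385, -0.784, 0.487], [0.784, -0.001, -0.62]]
ft_force: [0.3, -0.1, -1.4]
grip_width: 0.0657
gripper_force: 55.9
```

servo_tool:
  deltas: "0.3 -6 0 6 0 0 0; 0.3 -5 0 6 0 0 0; 0.3 -5 0 5 0 0 0; 0.3 -4 0 4 0 0 0; 0.3 0 0 0 0 0 0; 0.3 0 0 0 0 0 0"

```text
time_s: 22.2
position: [0.4855, 0.1788, 0.039]
tool_rot: [[0.488, 0.621, 0.614], [0.384, -0.784, 0.487], [0.784, -0.002, -0.621]]
ft_force: [0.0, -0.0, -1.4]
grip_width: 0.0654
gripper_force: 55.9
```

Run:
```python
from kin import *
o=env.observe();P,Q=np.array(o["position"]),np.array(o["tool_rot"]);c,Rr=cup(P,Q);print(o["time_s"],P,c,Rr[:,2].round(3),o["ft_force"])
for n in("top","scene"):
    w,cc=cloud(env.get_image(n));m=near(w,.473,.168,.06,.05,.11)&(cc.min(1)>110);z=np.percentile(w[m,2],95);m=m&(w[:,2]>z-.008);print(n,z,circ(w[m],.035))
```

```text
22.2 [0.4854638  0.17875357 0.03897335] [0.46977814 0.16616044 0.0077244 ] [-0.001  0.001  1.   ] [ 0.0053253  -0.01402195 -1.40997982]
top 0.08867100867494915 (array([0.4707, 0.1687, 0.035 ]), 150)
scene 0.08841718127346568 (array([0.4736, 0.1698, 0.035 ]), 230)
```

servo_tool:
  deltas: "0.3 -1.6 0 1.2 0 0 0; 0.3 -1.6 0 1.2 0 0 0; 0.3 -1.6 0 1.2 0 0 0; 0.3 -0.8 0 0.6 0 0 0; 0.3 0 0 0 0 0 0; 0.3 0 0 0 0 0 0"

```text
time_s: 22.8
position: [0.4849, 0.1789, 0.0315]
tool_rot: [[0.488, 0.621, 0.613], [0.384, -0.784, 0.488], [0.783, -0.003, -0.621]]
ft_force: [0.7, -0.1, -0.5]
grip_width: 0.0655
gripper_force: 55.9
```

servo_tool:
  deltas: "1 0 0 0 0 0 0; 1 0 0 0 0 0 0; 1 0 0 0 0 0 0; 1 0 0 0 0 0 0; 1 0 0 0 0 0 0; 1 0 0 -4 0 0 0; 1 0 0 -10 0 0 0; 1 0 0 -12 0 0 0"

```text
time_s: 23.47
position: [0.4683, 0.1662, 0.0481]
tool_rot: [[0.488, 0.622, 0.612], [0.385, -0.783, 0.488], [0.783, -0.003, -0.622]]
ft_force: [-0.6, -0.1, 0.6]
grip_width: 0.0852
gripper_force: 0.0
```

```bash
cat > re.py <<'E'
from kin import *
o=env.observe();P,Q=np.array(o["position"]),np.array(o["tool_rot"]);print(o["time_s"],P)
C=[]
for n in("top","scene"):
    p=env.get_image(n);w,c=cloud(p);m=near(w,.471,.168,.06,.07,.085)&(c.min(1)>80);C.append(circ(w[m],.035)[0][:2]);m=near(w,.50,.165,.08,.045,.062)&(c.max(1)<70)&(w[:,0]>.5);h=w[m].mean(0);print(n,C[-1],h.round(4),m.sum(),"yaw",np.degrees(np.arctan2(h[1]-C[-1][1],h[0]-C[-1][0])).round(1))
    if n=="scene": cv2.imwrite("pics/s6.png",cv2.resize(p["img"][150:390,200:520,::-1],None,fx=2,fy=2))
c=np.mean(C,0);print(c)
for rl in(180,0):
  M=toolR(-8,80,rl);T=np.r_[c,.05]+M[:,2]*.0187
  pose=line(P,Q,P-Q[:,2]*.05+[0,0,.06],Q,5);a=pose[-1]
  pose+=line(*a,T+[0,0,.1],M,14);a=pose[-1]
  pose+=line(*a,T+[0,0,.002],M,8)
  P2,Q2,q=follow(pose,o["q"],1);print(P2,T)
E
python3 re.py
```

```text
Traceback (most recent call last):
  File "re.py", line 1, in <module>
    from kin import *
  File "kin.py", line 1, in <module>
    from h import *
  File "h.py", line 1, in <module>
    from rig import env
  File "re.py", line 2, in <module>
    o=env.observe();P,Q=np.array(o["position"]),np.array(o["tool_rot"]);print(o["time_s"],P)
NameError: name 'env' is not defined
```

```bash
mv re.py regr.py; rm -rf __pycache__/re.*; python3 regr.py
```

```text
23.4667 [0.46834134 0.16615326 0.04805143]
top [0.4697 0.1672] [0.5195 0.1613 0.0557] 66 yaw -6.8
scene [0.4725 0.1688] [0.5216 0.163  0.0564] 92 yaw -6.7
[0.4711 0.168 ]
3 [-20.  19. 131.  94.  42. -51.] dq6  low z 0.276
7 [-12.  13. 125.  74.  30. -13.] dq12  low z 0.321
11 [ -2.  13. 116.  30.  26.  49.] dq16  low z 0.349
15 [  4.  16. 105.   3.  40.  91.] dq7  low z 0.370
19 [  7.  21.  98.  -3.  51. 107.] dq2  low z 0.365
23 [  7.  25. 102.  -4.  43. 108.] dq2  low z 0.316
1 9 -0 -17 0 -0 -0; 1 10 -0 -17 0 -0 -0; 1 9 -0 -18 0 -0 -0; 1 9 -0 -17 0 -0 -0; 1 10 -0 -18 0 -0 -0; 1 1 -0 3 -0.03 -0.05 0.05; 1 2 -0 3 -0.03 -0.05 0.05; 1 2 -0 3 -0.03 -0.05 0.05
1 2 -1 2 -0.03 -0.05 0.05; 1 2 -0 3 -0.03 -0.04 0.05; 1 2 -1 2 -0.03 -0.05 0.05; 1 2 -1 2 -0.03 -0.05 0.05; 1 3 -1 2 -0.03 -0.05 0.05; 1 2 -1 2 -0.03 -0.05 0.06; 1 2 -1 2 -0.03 -0.05 0.05; 1 3 -2 2 -0.03 -0.05 0.05
1 2 -2 1 -0.03 -0.05 0.05; 1 2 -2 1 -0.03 -0.04 0.05; 1 3 -2 2 -0.03 -0.05 0.05; 1 -3 0 12 -0 -0 -0; 1 -2 0 12 -0 -0 -0; 1 -2 1 12 -0 -0 -0; 1 -2 -0 12 -0 -0 -0; 1 -2 -0 12 -0 -0 -0
1 -2 -0 12 -0 -0 -0; 1 -3 -0 12 -0 -0 
[... 406 characters left out ...]
low z 0.316
1 9 -0 -17 0 -0 -0; 1 10 -0 -17 0 -0 -0; 1 9 -0 -18 0 -0 -0; 1 9 -0 -17 0 -0 -0; 1 10 -0 -18 0 -0 -0; 1 1 -0 3 0.06 -0.04 -0.16; 1 2 1 3 0.06 -0.04 -0.16; 1 2 1 3 0.06 -0.03 -0.16
1 1 1 2 0.06 -0.04 -0.16; 1 2 2 3 0.06 -0.04 -0.16; 1 1 2 2 0.06 -0.03 -0.16; 1 1 2 2 0.07 -0.04 -0.16; 1 -0 3 2 0.06 -0.04 -0.16; 1 0 3 1 0.06 -0.04 -0.16; 1 -0 2 2 0.06 -0.04 -0.16; 1 -1 3 1 0.06 -0.04 -0.16
1 -1 3 1 0.06 -0.03 -0.16; 1 -2 3 2 0.06 -0.04 -0.16; 1 -1 2 1 0.06 -0.04 -0.16; 1 2 0 12 -0 0 0; 1 2 0 12 -0 0 0; 1 2 0 12 -0 0 0; 1 2 0 12 -0 0 0; 1 2 0 12 -0 0 0
1 2 0 12 -0 0 0; 1 2 0 12 -0 0 0; 1 3 0 12 -0 0 0
max 18.0 0.16
[0.47389109 0.16732251 0.03352447] [0.47431562 0.16754807 0.0315841 ]
```

servo_tool:
  deltas: "1 9 0 -17 0 0 0; 1 10 0 -17 0 0 0; 1 9 0 -18 0 0 0; 1 9 0 -17 0 0 0; 1 10 0 -18 0 0 0; 1 0 0 0 0 0 0"

```text
time_s: 24.07
position: [0.4384, 0.1414, 0.1411]
tool_rot: [[0.485, 0.621, 0.616], [0.385, -0.784, 0.487], [0.785, 0.002, -0.619]]
ft_force: [-0.7, 0.1, -0.7]
grip_width: 0.0852
gripper_force: 0.0
```

```bash
cat > g2.py <<'E'
from kin import *
o=env.observe();P,Q=np.array(o["position"]),np.array(o["tool_rot"]);print(o["time_s"],P)
c=np.array([.4711,.168]);M=toolR(-7,80,180);T=np.r_[c,.05]+M[:,2]*.0187
pose=line(P,Q,T+[0,0,.1],M,22);a=pose[-1]
pose+=line(*a,T+[0,0,.002],M,8)
P2,Q2,q=follow(pose,o["q"],1);print(P2,T)
E
python3 g2.py
```

```text
24.0667 [0.43839021 0.14139094 0.14109422]
3 [-14.  13. 126.  77.  31. -18.] dq9  low z 0.319
7 [ -7.  12. 120.  53.  25.  18.] dq10  low z 0.337
11 [ -1.  13. 114.  22.  28.  59.] dq9  low z 0.354
15 [  3.  15. 107.   7.  36.  84.] dq6  low z 0.367
19 [  6.  18. 100.  -1.  48. 100.] dq3  low z 0.375
23 [  7.  22.  99.  -3.  50. 106.] dq2  low z 0.354
27 [  7.  26. 102.  -3.  42. 106.] dq2  low z 0.304
1 1 0 2 -0.02 -0.03 0.03; 1 1 0 2 -0.02 -0.03 0.03; 1 1 0 1 -0.02 -0.03 0.03; 1 1 -0 2 -0.02 -0.04 0.04; 1 1 -0 2 -0.01 -0.03 0.03; 1 1 -1 2 -0.02 -0.03 0.03; 1 2 0 1 -0.02 -0.03 0.03; 1 1 -0 2 -0.02 -0.03 0.03
1 1 -1 1 -0.02 -0.03 0.03; 1 1 -0 2 -0.02 -0.03 0.04; 1 2 -1 1 -0.02 -0.04 0.03; 1 1 -1 2 -0.02 -0.03 0.03; 1 2 -0 1 -0.01 -0.03 0.03; 1 1 -1 1 -0.02 -0.03 0.03; 1 1 -1 2 -0.02 -0.03 0.03; 1 2 -1 1 -0.02 -0.03 0.04
1 1 -1 1 -0.02 -0.03 0.03; 1 2 -1 1 -0.02 -0.03 0.03; 1 1 -1 1 -0.02 -0.04 0.03; 1 2 -1 1 -0.02 -0.03 0.03; 1 1 -2 0 -0.01 -0.03 0.03; 1 1 -1 1 -0.02 -0.03 0.03; 1 -2 0 12 -0 -0 0; 1 -2 0 12 -0 -0 0
1 -2 0 12 -0 -0 0; 1 -2 0 12 -0 -0 0; 1 -2 0 13 -0 -0 0; 1 -2 0 12 -0 -0 0; 1 -2 0 12 -0 -0 0; 1 -3 0 12 -0 -0 0
max 13.0 0.04
[0.47403771 0.16799239 0.03326675] [0.47432302 0.16760426 0.0315841 ]
```

servo_tool:
  deltas: "1 1 0 2 -0.02 -0.03 0.03; 1 1 0 2 -0.02 -0.03 0.03; 1 1 0 1 -0.02 -0.03 0.03; 1 1 0 2 -0.02 -0.04 0.04; 1 1 0 2 -0.01 -0.03 0.03; 1 1 -1 2 -0.02 -0.03 0.03; 1 2 0 1 -0.02 -0.03 0.03; 1 1 0 2 -0.02 -0.03 0.03"

```text
time_s: 24.73
position: [0.452, 0.1518, 0.1347]
tool_rot: [[0.76, 0.375, 0.53], [0.264, -0.924, 0.276], [0.593, -0.069, -0.802]]
ft_force: [0.3, 0.3, -0.3]
grip_width: 0.0852
gripper_force: 0.0
```

servo_tool:
  deltas: "1 1 -1 1 -0.02 -0.03 0.03; 1 1 0 2 -0.02 -0.03 0.04; 1 2 -1 1 -0.02 -0.04 0.03; 1 1 -1 2 -0.02 -0.03 0.03; 1 2 0 1 -0.01 -0.03 0.03; 1 1 -1 1 -0.02 -0.03 0.03; 1 1 -1 2 -0.02 -0.03 0.03; 1 2 -1 1 -0.02 -0.03 0.04"

```text
time_s: 25.4
position: [0.4641, 0.1617, 0.1302]
tool_rot: [[0.932, 0.09, 0.352], [0.061, -0.994, 0.092], [0.358, -0.064, -0.932]]
ft_force: [-0.1, -0.1, 0.1]
grip_width: 0.0853
gripper_force: 0.0
```

servo_tool:
  deltas: "1 1 -1 1 -0.02 -0.03 0.03; 1 2 -1 1 -0.02 -0.03 0.03; 1 1 -1 1 -0.02 -0.04 0.03; 1 2 -1 1 -0.02 -0.03 0.03; 1 1 -2 0 -0.01 -0.03 0.03; 1 1 -1 1 -0.02 -0.03 0.03; 1 0 0 0 0 0 0; 1 0 0 0 0 0 0"

```text
time_s: 26.07
position: [0.4735, 0.1689, 0.1282]
tool_rot: [[0.979, -0.11, 0.171], [-0.109, -0.994, -0.012], [0.171, -0.007, -0.985]]
ft_force: [-1.5, -0.5, -0.3]
grip_width: 0.0855
gripper_force: 0.0
```

Run:
```python
from kin import *
o=env.observe();P,Q=np.array(o["position"]),np.array(o["tool_rot"]);print(o["time_s"],P,np.round(o["q"],1))
p=env.get_image("wrist");cv2.imwrite("pics/w7.png",p["img"][::2,::2,::-1])
M=toolR(-7,80,180);T=np.r_[.4711,.168,.05]+M[:,2]*.0187
follow(line(P,Q,T+[0,0,.001],M,8),o["q"],1)
```

```text
26.0667 [0.47350611 0.16891688 0.12820489] [  7.1  20.   97.4  -2.4  52.9 104.7]
3 [  7.  24. 101.  -3.  45. 106.] dq2  low z 0.327
7 [  7.  29. 104.  -4.  38. 107.] dq2  low z 0.278
1 -2 -0 12 -0 0 0; 1 -2 0 12 -0 0 0; 1 -2 0 12 -0 0 0; 1 -2 1 11 -0 0 0.01; 1 -1 -0 12 -0.01 0 -0; 1 -2 0 12 0 0 -0; 1 -2 0 12 0 0 -0; 1 -2 0 12 0 0 0
max 12.0 0.01
```

View pics/w7.png

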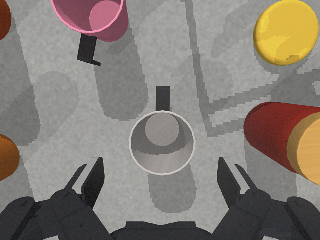

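The cup is centred between the fingers (162 px against about 160) and the hook points straight up the image. Descending to grip.

servo_tool:
  deltas: "1 -2 0 12 0 0 0; 1 -2 0 12 0 0 0; 1 -2 0 12 0 0 0; 1 -2 1 11 0 0 0.01; 1 -1 0 12 -0.01 0 0; 1 -2 0 12 0 0 0; 1 -2 0 12 0 0 0; 1 -2 0 12 0 0 0"

```text
time_s: 26.78
position: [0.4747, 0.1674, 0.0323]
tool_rot: [[0.978, -0.122, 0.171], [-0.12, -0.992, -0.023], [0.172, 0.002, -0.985]]
ft_force: [-0.0, -0.1, 0.9]
grip_width: 0.0856
gripper_force: 0.0
```

servo_tool:
  deltas: "1 0 0 0 0 0 0; 0.5 0 0 0 0 0 0; 0.3 0 0 0 0 0 0; 0.3 0 0 0 0 0 0; 0.3 0 0 0 0 0 0; 0.3 0 0 0 0 0 0; 0.3 0 0 0 0 0 0; 0.3 0 0 0 0 0 0"
  newtons: 40

```text
time_s: 27.45
position: [0.4755, 0.1675, 0.0337]
tool_rot: [[0.977, -0.123, 0.172], [-0.121, -0.992, -0.024], [0.174, 0.002, -0.985]]
ft_force: [-2.0, -0.8, 6.2]
grip_width: 0.0695
gripper_force: 45.4
```

```bash
cat > hang2.py <<'E'
from kin import *
o=env.observe();P,Q=np.array(o["position"]),np.array(o["tool_rot"]);print(o["time_s"],P,o["ft_force"])
X=np.array([.9803,.1977,0]);Y=np.array([-.1977,.9803,0]);B=np.array([.685,-.051,0])
y=R.from_euler('z',-7,degrees=True).as_matrix();c=np.array([.4711,.168,0])
C=Q.T@(c-P);Rr=Q.T@y;np.save("cup2.npy",np.c_[Rr,C])
M=R.from_euler('z',11.4+7,degrees=True).as_matrix()@Q
H=B-.085*Y-.003*X+[0,0,.155+.055]
T=H-M@(C+Rr@[.045,0,.052])
pose=line(P,Q,P+[0,0,.09],Q,6);a=pose[-1]
pose+=line(*a,[.46,.08,.22],Q,6);a=pose[-1]
pose+=line(*a,[.55,-.10,.25],M,10);a=pose[-1]
pose+=line(*a,T+[0,0,.01]-.02*X,M,8)
print(follow(pose,o["q"],0.3)[0],T)
E
python3 hang2.py
```

```text
27.45 [0.47552823 0.1674579  0.03365746] [-1.97550244 -0.78276205  6.21005479]
3 [  7.  23. 100.  -4.  47. 107.] dq2  low z 0.340
7 [  4.  17.  97.  -2.  56. 102.] dq2  low z 0.402
11 [-4. 10. 94. -1. 66. 93.] dq2  low z 0.466
15 [-14.  12.  89.   2.  69.  75.] dq4  low z 0.479
19 [-22.  16.  82.   5.  73.  60.] dq3  low z 0.490
23 [-25.  21.  75.   6.  76.  52.] dq2  low z 0.484
27 [-26.  27.  70.   6.  76.  52.] dq1  low z 0.460
0.3 3 0 -15 -0 -0 0; 0.3 2 0 -15 -0 -0 0; 0.3 3 0 -14 -0 -0 0; 0.3 2 0 -15 -0 -0 0; 0.3 3 0 -15 -0 -0 0; 0.3 3 0 -15 -0 -0 0; 0.3 2 15 -16 -0 0 0; 0.3 2 15 -15 -0 0 0
0.3 2 15 -16 -0 0 0; 0.3 2 14 -16 -0 -0 0; 0.3 2 15 -16 -0 -0 0; 0.3 2 15 -16 -0 -0 0; 0.3 11 17 -1 0.01 0 -0.03; 0.3 11 17 -1 0 -0 -0.03; 0.3 11 17 -1 0.01 0 -0.03; 0.3 10 18 -2 0 0 -0.04
0.3 9 18 -1 0.01 0 -0.03; 0.3 9 18 -2 0 0 -0.03; 0.3 8 19 -1 0.01 0 -0.03; 0.3 7 19 -2 0 0 -0.03; 0.3 7 19 -1 0.01 0 -0.03; 0.3 7 19 -2 0.01 0 -0.04; 0.3 8 8 7 -0 0 0; 0.3 9 8 8 -0 0 0
0.3 8 8 8 -0 0 0; 0.3 9 8 7 -0 0 0; 0.3 9 8 8 -0 0 0; 0.3 8 8 7 -0 0 0; 0.3 9 8 8 -0 0 0; 0.3 8 8 8 -0 0 0
max 19.0 0.04
[ 0.63910288 -0.14693345  0.20129506] [ 0.65912435 -0.1429298   0.19165746]
```

servo_tool:
  deltas: "0.3 3 0 -15 0 0 0; 0.3 2 0 -15 0 0 0; 0.3 3 0 -14 0 0 0; 0.3 2 0 -15 0 0 0; 0.3 3 0 -15 0 0 0; 0.3 3 0 -15 0 0 0; 0.3 2 15 -16 0 0 0; 0.3 2 15 -15 0 0 0"

```text
time_s: 28.12
position: [0.4703, 0.1381, 0.1554]
tool_rot: [[0.978, -0.122, 0.171], [-0.12, -0.993, -0.023], [0.172, 0.002, -0.985]]
ft_force: [0.0, -0.2, -1.5]
grip_width: 0.0691
gripper_force: 46.1
```

servo_tool:
  deltas: "0.3 2 15 -16 0 0 0; 0.3 2 14 -16 0 0 0; 0.3 2 15 -16 0 0 0; 0.3 2 15 -16 0 0 0; 0.3 11 17 -1 0.01 0 -0.03; 0.3 11 17 -1 0 0 -0.03; 0.3 11 17 -1 0.01 0 -0.03; 0.3 10 18 -2 0 0 -0.04"

```text
time_s: 28.78
position: [0.4963, 0.0071, 0.2317]
tool_rot: [[0.985, 0.009, 0.172], [0.01, -1.0, -0.003], [0.172, 0.005, -0.985]]
ft_force: [-0.4, -0.2, -1.9]
grip_width: 0.0687
gripper_force: 46.1
```

servo_tool:
  deltas: "0.3 9 18 -1 0.01 0 -0.03; 0.3 9 18 -2 0 0 -0.03; 0.3 8 19 -1 0.01 0 -0.03; 0.3 7 19 -2 0 0 -0.03; 0.3 7 19 -1 0.01 0 -0.03; 0.3 7 19 -2 0.01 0 -0.04; 0.3 8 8 7 0 0 0; 0.3 9 8 8 0 0 0"

```text
time_s: 29.45
position: [0.5729, -0.1126, 0.2369]
tool_rot: [[0.966, 0.198, 0.169], [0.195, -0.98, 0.036], [0.172, -0.001, -0.985]]
ft_force: [0.7, 0.7, -1.7]
grip_width: 0.0692
gripper_force: 46.1
```

servo_tool:
  deltas: "0.3 8 8 8 0 0 0; 0.3 9 8 7 0 0 0; 0.3 9 8 8 0 0 0; 0.3 8 8 7 0 0 0; 0.3 9 8 8 0 0 0; 0.3 8 8 8 0 0 0; 0.3 0 0 0 0 0 0; 0.3 0 0 0 0 0 0"

```text
time_s: 30.12
position: [0.6388, -0.1465, 0.1993]
tool_rot: [[0.966, 0.2, 0.166], [0.197, -0.98, 0.037], [0.17, -0.003, -0.985]]
ft_force: [-1.2, -0.3, -1.5]
grip_width: 0.0691
gripper_force: 46.1
```

```bash
cat > meas2.py <<'E'
from kin import *
import sys
o=env.observe();P,Q=np.array(o["position"]),np.array(o["tool_rot"]);A=np.load("cup2.npy");Rr=Q@A[:,:3];c0=P+Q@A[:,3]
X=np.array([.9803,.1977,0]);Y=np.array([-.1977,.9803,0]);B=np.array([.685,-.051,0])
rk=lambda v:np.round([(v-B)@X,(v-B)@Y,v[2]],4)
h=c0+Rr@[.045,0,.052];print(o["time_s"],P,"hook rack",rk(h),"cup rack",rk(c0),o["ft_force"],o["grip_width"])
ims=[]
for n in("top","scene"):
    p=env.get_image(n);w,c=cloud(p)
    e=c0+Rr@[.052,0,.054];m=(np.linalg.norm(w-e,axis=1)<.03)&(c.max(1)<70)&(((w-c0)@Rr[:,0])>.036)&(abs((w-c0)@Rr[:,1])<.02);print(n,"hook blk rack",rk(w[m].mean(0)),m.sum(),rk(np.percentile(w[m],95,axis=0)),"pred mean",rk(c0+Rr@[.05,0,.056]))
    x,y=(w-B)@X,(w-B)@Y;m=(abs(x)<.025)&(y>-.16)&(y<-.0)&(abs(y+.085)>.03)&(w[:,2]>.147)&(w[:,2]<.165)&(c.min(1)>110);print("  bar x",np.percentile(x[m],[10,50,90]).round(4),np.median(w[m,2]).round(4),m.sum())
    u,v=(lambda k:(k[:2]/k[2]).astype(int))(p["camera_matrix"]@(p["world_to_cam"]@np.r_[e,1])[:3])
    u=min(max(u,67),573);v=min(max(v,60),420);ims.append(cv2.resize(p["img"][v-60:v+60,u-67:u+67,::-1],(400,360),interpolation=cv2.INTER_CUBIC))
cv2.imwrite(f"pics/{sys.argv[1]}.png",np.hstack(ims))
E
python3 meas2.py m2
```

```text
30.1167 [ 0.63882761 -0.14648201  0.19933816] hook rack [-0.0235 -0.0844  0.2175] cup rack [-0.0687 -0.0843  0.1657] [-1.15302518 -0.33884506 -1.47617024] 0.06905273484129466meas2.py:10: RuntimeWarning: Mean of empty slice.
  e=c0+Rr@[.052,0,.054];m=(np.linalg.norm(w-e,axis=1)<.03)&(c.max(1)<70)&(((w-c0)@Rr[:,0])>.036)&(abs((w-c0)@Rr[:,1])<.02);print(n,"hook blk rack",rk(w[m].mean(0)),m.sum(),rk(np.percentile(w[m],95,axis=0)),"pred mean",rk(c0+Rr@[.05,0,.056]))
  ret = um.true_divide(
Traceback (most recent call last):
  File "meas2.py", line 10, in <module>
    e=c0+Rr@[.052,0,.054];m=(np.linalg.norm(w-e,axis=1)<.03)&(c.max(1)<70)&(((w-c0)@Rr[:,0])>.036)&(abs((w-c0)@Rr[:,1])<.02);print(n,"hook blk rack",rk(w[m].mean(0)),m.sum(),rk(np.percentile(w[m],95,axis=0)),"pred mean",rk(c0+Rr@[.05,0,.056]))
                                                                                                                                                                                 ~~~~~~~~~~~~~^^^^^^^^^^^^^^^^
IndexError: index -1 is out of bounds for axis 0 with size 0
```

```bash
sed -i 's/;print(n,"hook blk rack"/;print(n,m.sum());m.sum()>3 and print("hook blk rack"/; s/;print("  bar x"/;m.sum()>3 and print("  bar x"/' meas2.py; python3 meas2.py m2
python3 - <<'E'
from kin import *
p=env.get_image("scene");w,c=cloud(p);P=np.array(env.observe()["position"])
print([(round(d["conf"],2),np.round(d["uv"])) for d in env.spot_point("cup_hook",p)],[(round(d["conf"],2),np.round(d["uv"])) for d in env.spot_point("cup_rim",p)])
A=np.load("cup2.npy");Q=np.array(env.observe()["tool_rot"])
for l in([.045,0,.052],[0,0,.078],[.059,0,.022]):
  k=p["camera_matrix"]@(p["world_to_cam"]@np.r_[P+Q@(A[:,3]+A[:,:3]@l),1])[:3];print(l,(k[:2]/k[2]).round())
E
```

```text
30.1667 [ 0.6386771  -0.1463246   0.20008136] hook rack [-0.0237 -0.0842  0.2183] cup rack [-0.0688 -0.0842  0.1664] [ 0.38251808  0.20051251 -0.73470186] 0.06932995846540106
top 0
  bar x [-0.0052 -0.002   0.0018] 0.1542 114
scene 144
hook blk rack [-0.0141 -0.0828  0.2181] 144 [-0.0039 -0.0761  0.2269] pred mean [-0.0187 -0.0842  0.2223]
  bar x [-0.0016  0.0028  0.0056] 0.1555 211
[(0.85, array([363., 336.])), (0.69, array([190., 217.]))] [(0.85, array([347., 340.])), (0.76, array([202., 197.]))]
[0.045, 0, 0.052] [191. 219.]
[0, 0, 0.078] [202. 196.]
[0.059, 0, 0.022] [190. 233.]
```

servo_tool:
  deltas: "0.3 5 0 1 0 0 0; 0.3 5 0 1 0 0 0; 0.3 6 0 1 0 0 0; 0.3 5.5 0 1 0 0 0; 0.3 0 0 0 0 0 0; 0.3 -1.4 0 8 0 0 0; 0.3 -1.4 0 8 0 0 0; 0.3 -1.4 0 8 0 0 0"

```text
time_s: 31.08
position: [0.6601, -0.1425, 0.1747]
tool_rot: [[0.965, 0.2, 0.167], [0.197, -0.98, 0.036], [0.171, -0.002, -0.985]]
ft_force: [0.1, 0.3, -1.0]
grip_width: 0.069
gripper_force: 46.1
```

servo_tool:
  deltas: "0.3 -1.4 0 8 0 0 0; 0.3 -1.4 0 8 0 0 0; 0.3 -1.2 0 7 0 0 0; 0.3 -0.9 0 5 0 0 0; 0.3 0 0 0 0 0 0; 0.3 0 0 0 0 0 0"

```text
time_s: 31.58
position: [0.6604, -0.1426, 0.1474]
tool_rot: [[0.965, 0.2, 0.168], [0.197, -0.98, 0.036], [0.172, -0.002, -0.985]]
ft_force: [-0.1, -0.1, -0.6]
grip_width: 0.069
gripper_force: 46.1
```

```bash
python3 meas2.py m3
```

```text
31.5833 [ 0.66044544 -0.14255468  0.14737863] hook rack [-0.0016 -0.0848  0.1656] cup rack [-0.0467 -0.0848  0.1137] [-0.11120125 -0.07759175 -0.62188281] 0.06900334661174519
top 0
  bar x [-0.0054 -0.0022  0.0019] 0.1541 111
scene 137
hook blk rack [ 0.0074 -0.0831  0.1662] 137 [ 0.0186 -0.0765  0.1747] pred mean [ 0.0034 -0.0848  0.1696]
  bar x [-0.0011  0.0032  0.0056] 0.1556 208
```

servo_tool:
  deltas: "0.3 -0.6 0 3.5 0 0 0; 0.3 -0.6 0 3.5 0 0 0; 0.3 -0.3 0 1.5 0 0 0; 0.3 0 0 0 0 0 0; 0.3 0 0 0 0 0 0; 0.3 0 0 0 0 0 0"

```text
time_s: 32.18
position: [0.6605, -0.1425, 0.139]
tool_rot: [[0.965, 0.2, 0.169], [0.197, -0.98, 0.036], [0.172, -0.001, -0.985]]
ft_force: [-0.0, 0.0, -1.5]
grip_width: 0.069
gripper_force: 46.1
```

servo_tool:
  deltas: "0.3 -0.2 0 1 0 0 0; 0.3 -0.2 0 1 0 0 0; 0.3 0 0 0 0 0 0; 0.3 0 0 0 0 0 0"

```text
time_s: 32.52
position: [0.6603, -0.1425, 0.1368]
tool_rot: [[0.965, 0.2, 0.168], [0.197, -0.98, 0.036], [0.172, -0.002, -0.985]]
ft_force: [1.1, 0.7, -1.0]
grip_width: 0.0692
gripper_force: 46.1
```

servo_tool:
  deltas: "0.3 -0.2 0 1 0 0 0; 0.3 0 0 0 0 0 0; 0.3 0 0 0 0 0 0"

```text
time_s: 32.77
position: [0.6605, -0.1426, 0.1361]
tool_rot: [[0.965, 0.2, 0.169], [0.197, -0.98, 0.036], [0.173, -0.001, -0.985]]
ft_force: [0.8, -0.4, 0.2]
grip_width: 0.0692
gripper_force: 46.5
```

servo_tool:
  deltas: "0.3 -0.2 0 1 0 0 0; 0.3 0 0 0 0 0 0; 0.3 0 0 0 0 0 0"

```text
time_s: 33.02
position: [0.6604, -0.1426, 0.1352]
tool_rot: [[0.965, 0.2, 0.169], [0.197, -0.98, 0.036], [0.173, -0.001, -0.985]]
ft_force: [-2.4, -0.2, 3.6]
grip_width: 0.0694
gripper_force: 46.8
```

Contact: the strap is resting on the bar. I'll open the fingers gradually and retreat upward.

servo_tool:
  deltas: "0.85 0 0 0 0 0 0; 0.9 0 0 0 0 0 0; 1 0 0 0 0 0 0; 1 0 0 0 0 0 0; 1 0 0 0 0 0 0; 1 0 0 0 0 0 0; 1 0 0 0 0 0 0; 1 0 0 0 0 0 0"

```text
time_s: 33.68
position: [0.6603, -0.1425, 0.1348]
tool_rot: [[0.965, 0.2, 0.168], [0.197, -0.98, 0.036], [0.172, -0.002, -0.985]]
ft_force: [-0.3, -0.7, 1.4]
grip_width: 0.0853
gripper_force: 0.0
```

Run:
```python
from kin import *
o=env.observe();P=np.array(o["position"]);print(o["time_s"],P,o["ft_force"],o["grip_width"])
p=env.get_image("scene");w,c=cloud(p);X=np.array([.9803,.1977,0]);Y=np.array([-.1977,.9803,0]);B=np.array([.685,-.051,0])
m=(np.linalg.norm(w-[.712,-.131,.155],axis=1)<.035)&(c.max(1)<70);v=w[m]-B;print(m.sum(),[(v@X).mean(),(v@Y).mean(),v[:,2].mean()])
cv2.imwrite("pics/s8.png",cv2.resize(p["img"][140:320,120:360,::-1],None,fx=3,fy=3))
```

```text
33.6833 [ 0.66029415 -0.14251023  0.1347787 ] [-0.30289722 -0.68760316  1.39039102] 0.08532905039950092
138 [np.float64(0.0027620763678480524), np.float64(-0.08337938967561105), np.float64(0.15307269193688894)]
```

View pics/s8.png

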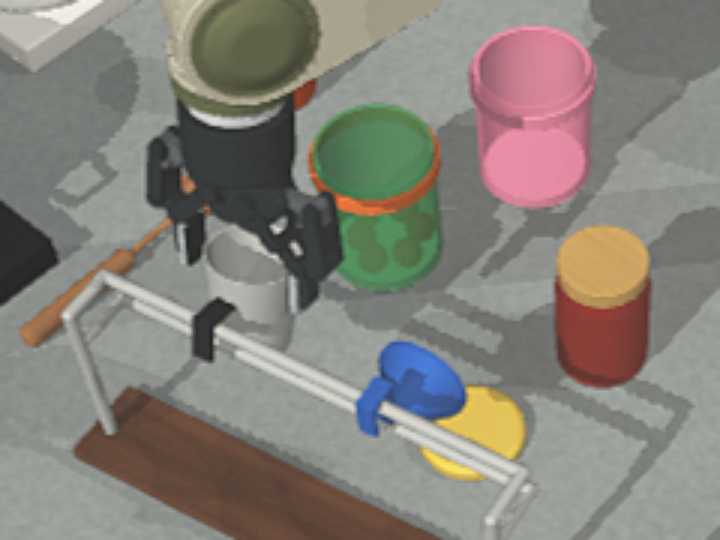

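The cup hangs by its hook over the upper bar at about (213,328), with the fingers open on either side. The plums are in the green jar. Retreating straight up.

servo_tool:
  deltas: "1 0.7 0 -4 0 0 0; 1 0.7 0 -4 0 0 0; 1 1 0 -6 0 0 0; 1 1.4 0 -8 0 0 0; 1 1.4 0 -8 0 0 0; 1 1.4 0 -8 0 0 0; 1 1.4 0 -8 0 0 0; 1 1.4 0 -8 0 0 0"

```text
time_s: 34.4
position: [0.6603, -0.1426, 0.1907]
tool_rot: [[0.965, 0.2, 0.169], [0.197, -0.98, 0.036], [0.173, -0.001, -0.985]]
ft_force: [0.6, -0.4, -0.1]
grip_width: 0.0855
gripper_force: 0.0
```

servo_tool:
  deltas: "1 2 0 -12 0 0 0; 1 3 0 -16 0 0 0; 1 3 0 -16 0 0 0; 1 3 0 -16 0 0 0; 1 0 0 0 0 0 0; 1 0 0 0 0 0 0; 1 0 0 0 0 0 0; 1 0 0 0 0 0 0"

```text
time_s: 35.07
position: [0.6604, -0.1425, 0.2493]
tool_rot: [[0.966, 0.2, 0.166], [0.197, -0.98, 0.037], [0.17, -0.003, -0.985]]
ft_force: [-0.3, 0.1, 0.7]
grip_width: 0.0856
gripper_force: 0.0
```

Run:
```python
from kin import *
X=np.array([.9803,.1977,0]);Y=np.array([-.1977,.9803,0]);B=np.array([.685,-.051,0])
print(env.observe()["time_s"],env.observe()["ft_force"])
for k in(0,1):
  p=env.get_image("scene");w,c=cloud(p)
  m=(np.linalg.norm(w-[.712,-.131,.155],axis=1)<.035)&(c.max(1)<70);v=w[m]-B;print("hook",m.sum(),np.round([(v@X).mean(),(v@Y).mean(),v[:,2].mean()],4))
  m=near(w,.656,-.142,.05,.165,.2)&(c.min(1)>90);print("rim",circ(w[m],.035),np.percentile(w[m,2],[5,50,95]).round(3))
p=env.get_image("top");w,c=cloud(p)
m=(c[:,0]>170)&(c[:,1]<110)&(c[:,2]<80)&(np.hypot(w[:,0]-.494,w[:,1]+.1845)<.07);print("plum px",m.sum(),w[m].min(0).round(3),w[m].max(0).round(3))
print([(round(d["conf"],2),np.round(d["uv"])) for d in env.spot_point("plum0_center",p)])
```

```text
35.0667 [-0.29246265  0.05910616  0.67213878]
hook 136 [ 0.003  -0.0832  0.1534]
rim (array([ 0.645 , -0.1439,  0.035 ]), 160) [0.165 0.171 0.177]
hook 136 [ 0.0031 -0.0831  0.1534]
rim (array([ 0.6453, -0.1438,  0.035 ]), 166) [0.166 0.171 0.177]
plum px 39 [ 0.44  -0.248  0.   ] [ 0.481 -0.191  0.116]
[(0.49, array([392., 263.]))]
```

```bash
python3 -c "
from rig import env
print(env.close_job())"
```

```text
the job is handed in; nothing more can be done
None
```

The plums are poured into the green jar and the empty cup hangs by its hook over the upper bar, beside the funnel. The gripper is clear and the job was handed in at about 35 s. No verdict came back. I did not count all six plums in the jar, but saw none anywhere else. The cup or a finger touched the jar at roughly 49 N during the tip; the jar stayed standing.

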